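# Load calibration plates onto kinematic bases and stow the dust covers

## Task

Two or three calibration plates for the microscope camera are put away in the four grey cases with sliding lids; another case holds a spare eyepiece, and two of the three kinematic bases stand under white dust covers. Seat every plate fully home on a base of its own, pressed down over the three balls until both spring catches snap over its side beads and hold it down, and put each cover away in an empty case. Have only one case open at a time, leave the eyepiece in its case and the things round about where they are, and leave all cases fully shut.

Things in the scene. Friction and masses are not known exactly. Their poses are not given: they have to be found in the camera images.
- plate_a_mid (a point): Calibration plate: aluminium, 64x64 mm, about 150 g, a 12 mm thick, 44 mm long rounded bead along each y side (76 mm over both). Above its underside: plate 6 to 12 mm, three V-groove feet below it 0 to 8 mm; on top in the middle a black grip bar, 12 mm thick (x), 40 mm long (y), top at 44 mm. This point: centre, 22 mm above the underside; z up, x across the bar.
- plate_b_mid (a point): Second plate, like plate_a (two or three are present, each starting in a case of its own, its x within about 0.3 rad of the case's x). Small white discs on a plate's top show which way round it goes: one near its -x edge, two near its +x edge, as the balls of a base lie. Centre, as for plate_a.
- plate_c_mid (a point): Third plate, like plate_a. Centre, as for plate_a.
- base_1_seat (a point): Fixed kinematic base: aluminium slab 76 (x) x130 (y) x10 mm; three 12 mm steel balls, one to -x, two to +x; at both y ends a grey post (38 mm high, inner face 50 mm from the middle) with a spring catch: a 10 mm steel ball reaching in to 32 mm from the middle, 29 mm up. This point, 34.5 mm above the worktop, axes as the base: where a seated plate's centre point lies, axes alike.
- base_2_seat (a point): Second base, like base_1; any plate goes on any base. A plate set down loosely rests on the two catches about 18 mm too high. Pressed straight down with 10 to 15 N it snaps past them; then the springs pull it down the last 8 mm and the balls centre it, if it is a few mm off.
- base_3_seat (a point): Third base, like base_1.
- case_1: Fixed grey case with an open top under a sliding lid: 96x96 mm outside, 88x88 mm inside, walls 53 mm high, inner floor 4 mm above the worktop. Origin at the middle of its underside; its x is the way the lid opens (roughly away from the robot).
- lid_1 (a joint): How far the lid of this case is slid open, m: 0 shut, 0.092 fully open (it then lies behind the case, the whole inside free). It is captive in its runners, slides with about 2 N and stays where left. With the lid the case is 57 mm high.
- lid_1_grip (a point): Centre of the black finger ridge on the lid, axes as the case's: the ridge is 12 mm thick in x, 50 mm long in y, 20 mm high, standing on the lid from 57 to 77 mm above the worktop; with the lid shut it is 30 mm to the -x side of the case's middle.
- case_2: Fixed grey case with an open top under a sliding lid: 96x96 mm outside, 88x88 mm inside, walls 53 mm high, inner floor 4 mm above the worktop. Origin at the middle of its underside; its x is the way the lid opens (roughly away from the robot).
- lid_2 (a joint): How far the lid of this case is slid open, m: 0 shut, 0.092 fully open (it then lies behind the case, the whole inside free). It is captive in its runners, slides with about 2 N and stays where left. With the lid the case is 57 mm high.
- lid_2_grip (a point): Centre of the black finger ridge on the lid, axes as the case's: the ridge is 12 mm thick in x, 50 mm long in y, 20 mm high, standing on the lid from 57 to 77 mm above the worktop; with the lid shut it is 30 mm to the -x side of the case's middle.
- case_3: Fixed grey case with an open top under a sliding lid: 96x96 mm outside, 88x88 mm inside, walls 53 mm high, inner floor 4 mm above the worktop. Origin at the middle of its underside; its x is the way the lid opens (roughly away from the robot).
- lid_3 (a joint): How far the lid of this case is slid open, m: 0 shut, 0.092 fully open (it then lies behind the case, the whole inside free). It is captive in its runners, slides with about 2 N and stays where left. With the lid the case is 57 mm high.
- lid_3_grip (a point): Centre of the black finger ridge on the lid, axes as the case's: the ridge is 12 mm thick in x, 50 mm long in y, 20 mm high, standing on the lid from 57 to 77 mm above the worktop; with the lid shut it is 30 mm to the -x side of the case's middle.
- case_4: Fixed grey case with an open top under a sliding lid: 96x96 mm outside, 88x88 mm inside, walls 53 mm high, inner floor 4 mm above the worktop. Origin at the middle of its underside; its x is the way the lid opens (roughly away from the robot).
- lid_4 (a joint): How far the lid of this case is slid open, m: 0 shut, 0.092 fully open (it then lies behind the case, the whole inside free). It is captive in its runners, slides with about 2 N and stays where left. With the lid the case is 57 mm high.
- lid_4_grip (a point): Centre of the black finger ridge on the lid, axes as the case's: the ridge is 12 mm thick in x, 50 mm long in y, 20 mm high, standing on the lid from 57 to 77 mm above the worktop; with the lid shut it is 30 mm to the -x side of the case's middle.
- eyepiece_mid (a point): Spare black eyepiece, 33 mm in diameter, 45 mm tall, standing in one of the cases; its centre. It stays there.
- dropper_bottle: Dropper bottle, 33 mm in diameter, 84 mm tall, standing to the right; a bystander. Origin at its underside.
- objective_can: Screw canister, 40 mm in diameter, 51 mm tall, standing to the left; a bystander. Origin at its underside.
- cover_1_mid (a point): White dust cover, a box-shaped hood open below: 64 (x) x 56 (y) mm, hood 23 mm high, on it in the middle a grip bar 12 mm thick (x), 36 mm long (y), from 23 to 45 mm above its rim; about 60 g. It starts standing loosely on the slab of a base, over the balls, between the catches, axes as the base. This point: its centre, 22.5 mm above its rim; z up.
- cover_2_mid (a point): Second dust cover, like cover_1, on another base. One cover fits in a case, not two, nor one beside the eyepiece.
Mind the look-alikes: they are no part of the job. What is shaped like the part that bears cover_1_mid but orange or purple is not meant.

How it is judged:
At the end, for the whole second after the job is handed in: Every plate present is home on a base: centre within 3.5 mm of the seat point, level within 0.06 and aligned within 0.08 rad; both covers lie in cases (centre within 30 mm of the case's middle, below 40 mm); all lids shut to within 4 mm; the eyepiece is still in its case (((distance between plate_a_mid and base_1_seat below 0.0035 m and angle between the z axis of plate_a_mid and the z axis of base_1_seat, either way round below 0.06 rad and angle between the x axis of plate_a_mid and the x axis of base_1_seat, either way round below 0.08 rad) or (distance between plate_a_mid and base_2_seat below 0.0035 m and angle between the z axis of plate_a_mid and the z axis of base_2_seat, either way round below 0.06 rad and angle between the x axis of plate_a_mid and the x axis of base_2_seat, either way round below 0.08 rad) or (distance between plate_a_mid and base_3_seat below 0.0035 m and angle between the z axis of plate_a_mid and the z axis of base_3_seat, either way round below 0.06 rad and angle between the x axis of plate_a_mid and the x axis of base_3_seat, either way round below 0.08 rad)) and ((distance between plate_b_mid and base_1_seat below 0.0035 m and angle between the z axis of plate_b_mid and the z axis of base_1_seat, either way round below 0.06 rad and angle between the x axis of plate_b_mid and the x axis of base_1_seat, either way round below 0.08 rad) or (distance between plate_b_mid and base_2_seat below 0.0035 m and angle between the z axis of plate_b_mid and the z axis of base_2_seat, either way round below 0.06 rad and angle between the x axis of plate_b_mid and the x axis of base_2_seat, either way round below 0.08 rad) or (distance between plate_b_mid and base_3_seat below 0.0035 m and angle between the z axis of plate_b_mid and the z axis of base_3_seat, either way round below 0.06 rad and angle between the x axis of plate_b_mid and the x axis of base_3_seat, either way round below 0.08 rad)) and ((distance between plate_c_mid and base_1_seat below 0.0035 m and angle between the z axis of plate_c_mid and the z axis of base_1_seat, either way round below 0.06 rad and angle between the x axis of plate_c_mid and the x axis of base_1_seat, either way round below 0.08 rad) or (distance between plate_c_mid and base_2_seat below 0.0035 m and angle between the z axis of plate_c_mid and the z axis of base_2_seat, either way round below 0.06 rad and angle between the x axis of plate_c_mid and the x axis of base_2_seat, either way round below 0.08 rad) or (distance between plate_c_mid and base_3_seat below 0.0035 m and angle between the z axis of plate_c_mid and the z axis of base_3_seat, either way round below 0.06 rad and angle between the x axis of plate_c_mid and the x axis of base_3_seat, either way round below 0.08 rad)) and height (world z) of each of cover_2_mid, cover_1_mid below 0.04 m and (horizontal distance between cover_2_mid and case_1 below 0.03 m or horizontal distance between cover_2_mid and case_2 below 0.03 m or horizontal distance between cover_2_mid and case_3 below 0.03 m or horizontal distance between cover_2_mid and case_4 below 0.03 m) and (horizontal distance between cover_1_mid and case_1 below 0.03 m or horizontal distance between cover_1_mid and case_2 below 0.03 m or horizontal distance between cover_1_mid and case_3 below 0.03 m or horizontal distance between cover_1_mid and case_4 below 0.03 m) and value of joint each of lid_1, lid_2, lid_3, lid_4 below 0.004 m and height (world z) of eyepiece_mid below 0.045 m and distance of eyepiece_mid from where it was at the start of the episode below 0.06 m); the robot touches nothing.
It fails at once if two cases are open (by more than 40 mm) at the same time (value of joint each of lid_2, lid_1 above 0.04 m or value of joint each of lid_3, lid_1 above 0.04 m or value of joint each of lid_3, lid_2 above 0.04 m or value of joint each of lid_4, lid_1 above 0.04 m or value of joint each of lid_4, lid_2 above 0.04 m or value of joint each of lid_4, lid_3 above 0.04 m).
It fails at once if a bystander (dropper bottle, canister) is pushed more than 30 mm away (distance of any of dropper_bottle, objective_can from where it was at the start of the episode above 0.03 m).
It fails at once if the eyepiece is taken out of its case (height (world z) of eyepiece_mid above 0.08 m).
Of plate_a, plate_b, plate_c only 2 to 3 are there at a start; the rules pass over those that are not, and their reading is None.
At some moment in a run one of plate_a, plate_b, plate_c, cover_1, cover_2 may be knocked a few centimetres aside while the robot is not near it.
Once in a run the grip may slacken for a moment while it holds something.
It also fails if it takes over 210 s, if anything falls off the work surface, if the arm or the gripper's body presses on something with over 40 N, if the wrist force passes 120 N, or if a joint passes its speed limit or range.

## Robot

A 7-joint arm with a two-finger parallel gripper is mounted at the origin on a cart in front of the work surface, level with it; the furniture and walls round the work are solid. World frame = base frame: x ahead of the robot, y to its left, z up, the work surface at z = 0. Lengths are in m, angles in rad, forces in N, time in s.
With the tool pointing down it reaches from about 0.4 to 0.85 m from the base axis. Payload 10.4 kg.
Tool frame: the origin (TCP) lies between the finger pads; the fingertips stand 22 mm ahead of it and the grasp point (between the pads) lies 3 mm ahead of it; z points along the fingers, y is the line along which they close (so a half turn about z gives the same grasp; the last joint's range is limited). The gripper opens to 85 mm and grips with 20 to 120 N. Pads are 22 mm wide; open, the fingers measure 114 mm over their backs; the gripper's body (76 mm by 85 mm) begins 54 mm behind the grasp point. The pads swing forward as they close: fully open they stand 13 mm farther back than shut.
Start: joints at [-1.205, 0.332, -0.065, 1.46, 0.022, 1.35, -0.088], TCP at [0.237, 0.578, 0.23] pointing down, gripper open.
Joint ranges: [-2.6, 2.6], [-0.5, 2.12], [-1.47, 1.34], [0.16, 2.42], [-1.27, 4.41], [0.06, 2.06], [-2.6, 2.6]. Speed limits (rad/s): [2.22, 2.22, 2.79, 2.79, 3.14, 3.14, 3.14].

## Interface

Orientations are given as a unit quaternion [x, y, z, w].
In Python, from workcell import manip, camera, ticket, boxes_of, outline_of gives the robot as it stands.
- The arm moves only by the tool carry_out, never from a script. Its argument "deltas" is a list of rows, each a list of 5 numbers: the shift along the tool's x, y, z as a fraction of full scale, then the turn about the tool's z as a fraction of full scale, then the opening, from -1 (shut) to 1 (fully open), so that 0 is half open. In form: [[tx, ty, tz, spin, gripper], ...]. A call has 1 to 20 rows; each row is the pose to reach, as a shift and turn from the pose commanded when the call began, along the tool's axes at that moment; what a row does not reach only later rows make up. Full scale, the value 1, is 150 mm for a shift and 30 degrees for a turn. A row lasts 1/8 s, in which the tool goes at most 62.5 mm and 10.7 degrees, less where a joint would pass 70% of its speed; a pose out of reach is approached as far as the arm can. A call with a number of a shift or a turn outside -1 to 1 is refused whole. A call with a gripper value outside its range is refused whole. The fingers move at their own pace and stop on an object; "force" is the grip in N (left out, the last holds). Time passes only in rows, so rows that repeat a pose let the fingers close. It gives the time, the measured TCP pose, the force, the opening and the grip force at its end, in the units of the state.
- manip.get_obs(): the state, without advancing time (a new reading comes with each control period).
- camera(name): name is "scene" or "top" or "wrist"; returns a dict with "img" (420x560x3 uint8, red, green, blue), "depth" (420x560 float32, m along the optical axis (not along the pixel's ray), 0 where there is no reading), "vertical_fov" (degrees; the focal length in pixels is half the picture's height over the tangent of half this angle, whatever the lens; pixels are square), "cx", "cy" (the principal point, pixels), "R" (3x3) and "t" (3): a world point X has camera coordinates R X + t. Camera axes: x right, y down, z forward; pixel columns grow to the right and rows downward; lengths in m; the calibration is good to about 2 mm. A picture is of the moment at which its call begins.
- ticket.hand_in(): hands the job in; it is judged then, once.
Trained networks look in a picture, given as the dict that the camera call returned (one of the last four; its "shot" number tells which), for a name from the list of things; names that differ only in an ending like _2 or _b are one class to them, and where a whole thing is asked for, a point or a joint stands for the part that bears it (a point fixed in the world has none). Each returns a list of dicts, best first, with "conf" (0 to 1); they miss things now and then, are a little off and sometimes report something else, mostly with a low value. They report only what shows in the picture. A call takes as long as a camera call. They do not tell look-alikes from the thing itself.
- boxes_of(query, picture): "position" ([x, y, z] in m, in world coordinates, good to about 4 mm: the middle of the surface that is visible of it).
- outline_of(query, picture): "region" (420x560 bool, what is visible of it).
The state is a dict: "clock": time; "joint_pos": joint angles; "joint_velocities": joint speeds; "tau": joint torques, N m; "position": TCP position; "ee_rot": TCP orientation; "ft_force": force on the tool from outside, world axes, zero at the start; "torque": the same for the moment, N m; "grip_width": opening from 0.0 (shut) to 1.0 (fully open); "grasp_force": force on a finger pad.
Only numpy, scipy, OpenCV 4.12 (cv2) and the standard library are available. Lean on these libraries where they do the work, as an engineer would, in place of code of your own. Each camera call takes 0.05 s, during which the arm holds its last target. There are 200 camera calls.

## Working session

There is one attempt and no reset: what is moved stays moved. The work goes in short steps, Python scripts to look and compute and a tool call to move; the robot and the scene stay as the last step left them, time stands still between calls to the robot, and variables do not carry over. Pictures are saved under pics/ and viewed, at most 14 in all, crops included, and the job is handed in when it is done.

Besides the shell and the picture viewer there is one more tool, called after "Emit:" as name(argument=value, ...) on one line, values as JSON. carry_out: Moves the arm, as the interface text tells. Its arguments: {"type":"object","properties":{"deltas":{"type":"array","items":{"type":"array","items":{"type":"number"}}},"force":{"type":"number"}},"required":["deltas"]}

```bash
mkdir -p pics; ls; cat > h.py <<'E'
import numpy as np, cv2
from workcell import manip, camera, ticket, boxes_of, outline_of
def K(p): return 210/np.tan(np.radians(p["vertical_fov"]/2))
def cloud(p):
    f=K(p); d=p["depth"]; v,u=np.mgrid[:420,:560]
    c=np.stack([(u-p["cx"])/f*d,(v-p["cy"])/f*d,d],-1)
    return (c-p["t"])@np.asarray(p["R"])
def proj(p,X):
    c=np.asarray(p["R"])@np.asarray(X)+p["t"]; f=K(p); return (f*c[:2]/c[2]+[p["cx"],p["cy"]]).round()
def save(p,n,crop=None,s=1):
    im=p["img"]
    if crop: a,b,c,d=crop; im=im[a:b,c:d]
    cv2.imwrite("pics/"+n+".png",cv2.resize(im[...,::-1],None,fx=s,fy=s,interpolation=cv2.INTER_CUBIC))
E
python3 - <<'E'
from h import *
o=manip.get_obs(); print({k:np.round(v,3) for k,v in o.items()})
for n in ("top","scene"):
    p=camera(n); save(p,n+"0"); print(n,p["vertical_fov"],-np.asarray(p["R"]).T@p["t"])
    for q in ("lid_1_grip","case_1","cover_1_mid","base_1_seat","plate_a_mid","dropper_bottle","objective_can"):
        for b in boxes_of(q,p): print(q,np.round(b["position"],3),round(b["conf"],2),proj(p,b["position"]))
E
```

```text
pics
{'clock': np.float64(0.0), 'joint_pos': array([-1.205,  0.333, -0.065,  1.461,  0.022,  1.35 , -0.088]), 'joint_velocities': array([ 0.001, -0.   , -0.001, -0.002,  0.001,  0.   ,  0.   ]), 'tau': array([-1.0000e-03, -6.2545e+01,  4.8000e-02, -3.9161e+01,  1.6000e-02,
        1.0000e-02,  0.0000e+00]), 'position': array([0.237, 0.578, 0.23 ]), 'ee_rot': array([ 0.193,  0.981, -0.001, -0.   ]), 'ft_force': array([-0.103,  0.221,  0.136]), 'torque': array([-0.027, -0.05 , -0.04 ]), 'grasp_force': np.float64(0.0), 'grip_width': np.float64(1.006)}
top 43.8662518422443 [ 0.40485392 -0.01002036  1.52679837]
lid_1_grip [0.58  0.227 0.057] 0.57 [216. 218.]
case_1 [ 0.558 -0.175  0.063] 0.94 [358. 225.]
case_1 [0.582 0.222 0.058] 0.88 [218. 218.]
case_1 [0.571 0.089 0.055] 0.79 [265. 221.]
case_1 [ 0.567 -0.045  0.058] 0.57 [312. 222.]
cover_1_mid [0.54  0.352 0.024] 0.78 [175. 234.]
cover_1_mid [ 0.441 -0.044  0.031] 0.75 [312. 267.]
cover_1_mid [ 0.728 -0.305  0.026] 0.63 [400. 168.]
base_1_seat [ 0.436 -0.037  0.009] 0.55 [309. 269.]
plate_a_mid [0.582 0.225 0.058] 0.6 [217. 218.]
dro
[... 306 characters left out ...]
9. 189.]
lid_1_grip [ 0.46  -0.397  0.041] 0.54 [362. 331.]
case_1 [ 0.54  -0.193  0.056] 0.85 [319. 258.]
case_1 [0.55  0.066 0.058] 0.81 [256. 207.]
case_1 [ 0.544 -0.061  0.056] 0.81 [284. 231.]
case_1 [0.561 0.204 0.054] 0.68 [229. 185.]
case_1 [ 0.565 -0.054  0.056] 0.42 [288. 226.]
cover_1_mid [ 0.72  -0.317  0.02 ] 0.89 [398. 260.]
cover_1_mid [ 0.428 -0.056  0.035] 0.76 [250. 255.]
cover_1_mid [0.551 0.066 0.055] 0.67 [256. 208.]
cover_1_mid [0.56  0.208 0.055] 0.18 [228. 185.]
base_1_seat [ 0.424 -0.078  0.011] 0.68 [255. 268.]
plate_a_mid [ 0.556 -0.184  0.056] 0.33 [321. 253.]
dropper_bottle [ 0.462 -0.395  0.042] 0.68 [362. 329.]
objective_can [0.398 0.348 0.04 ] 0.67 [159. 189.]
```

```bash
python3 - <<'E'
import cv2
a=cv2.imread("pics/top0.png")[130:330,120:480]; cv2.imwrite("pics/t1.png",cv2.resize(a,None,fx=2.2,fy=2.2,interpolation=cv2.INTER_CUBIC))
E
```

```text
(no output)
```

View pics/t1.png

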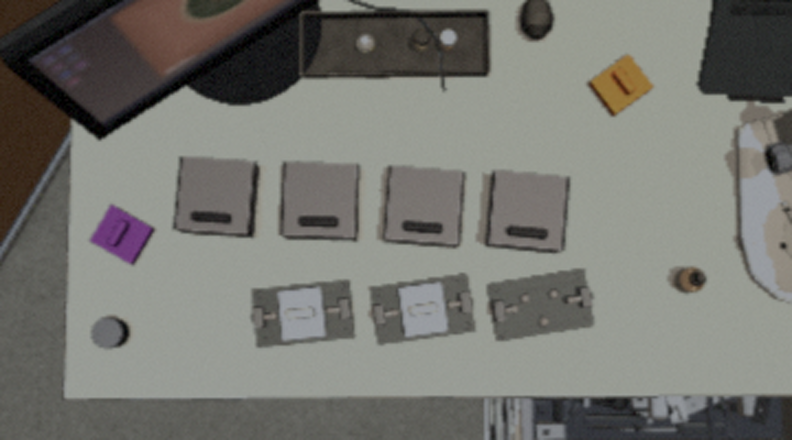

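View pics/scene0.png

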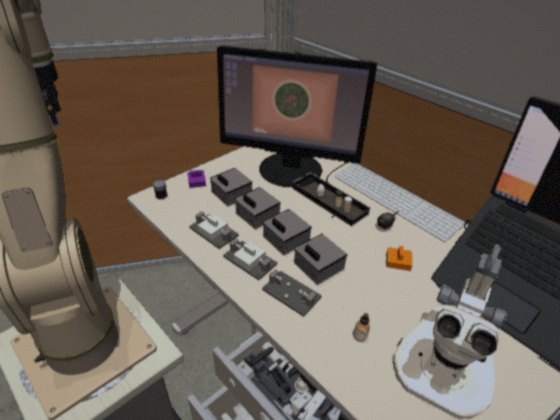

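Top crop: four cases at (217,197), (318,200), (424,205), (528,210). Bases are at (303,313) and (422,308) with white covers, and (540,303) empty. Orange (620,85) and purple (122,235) are look-alikes; the white hoods standing on the bases match the description. The single ball on each base faces the robot.

```bash
cat >> h.py <<'E'
def rect(P):
    (c,s,a)=cv2.minAreaRect((P[:,:2]*1000).astype(np.float32)); a=(a+45)%90-45
    return np.r_[np.array(c)/1000, a], s
def near(C,c,r,z0,z1):
    m=(np.hypot(C[...,0]-c[0],C[...,1]-c[1])<r)&(C[...,2]>z0)&(C[...,2]<z1); return C[m]
def go(x,y,z,yaw=None):
    """tool-frame fractions to reach world TCP x,y,z with closing axis at world angle yaw (deg, mod 180)"""
    from scipy.spatial.transform import Rotation as R
    o=manip.get_obs(); r=R.from_quat(o["ee_rot"]).as_matrix()
    d=r.T@(np.array([x,y,z])-o["position"])/0.15
    a=np.degrees(np.arctan2(r[1,1],r[0,1])); s=0
    if yaw is not None: s=-((yaw-a+90)%180-90)/30   # tool z down: world ccw = negative spin
    print("go",np.round([x,y,z],3),"->",np.round(d,3),"spin",round(s,3),"| now",np.round(o["position"],4),"closing",round(a,1),"j7",round(o["joint_pos"][6],2),"t",round(float(o["clock"]),2),"F",np.round(o["ft_force"],1),"w",round(float(o["grip_width"]),3),"gf",round(float(o["grasp_force"]),1))
    return d,s
E
python3 - <<'E'
from h import *
p=camera("top"); C=cloud(p); 
for c in ((.575,.225),(.57,.09),(.565,-.047),(.558,-.175)):
    P=near(C,c,.075,.045,.068); R=near(C,c,.075,.070,.09); print("case",rect(P),len(P),"ridge",rect(R),R[:,2].mean() if len(R) else 0)
print("table z",np.median(near(C,(.4,.2),.03,-.05,.05)[:,2]))
for c in ((.435,.115),(.44,-.04),(.445,-.19)):
    P=near(C,c,.09,.006,.07); print("base",rect(P),len(P),"cover",rect(near(C,c,.04,.024,.045)),rect(near(C,c,.03,.047,.07)) if len(near(C,c,.03,.047,.07))>3 else 0)
go(.54,.227,.25,0)
E
```

```text
case (array([ 0.58110138,  0.22560709, -4.33078003]), (101.92194366455078, 96.53466796875)) 1109 ridge (array([ 0.55104486,  0.22761282, -2.33565521]), (51.24774932861328, 11.938684463500977)) 0.07762279499599942
case (array([ 0.57412201,  0.08918562, -2.42777252]), (100.29967498779297, 96.50382232666016)) 1102 ridge (array([ 0.54427429,  0.09133424, -0.76984406]), (48.19945526123047, 12.108442306518555)) 0.07715426887617474
case (array([ 0.56610693, -0.04511245, -5.07766724]), (99.66502380371094, 96.53407287597656)) 1111 ridge (array([ 0.53605872, -0.04261687, -4.18552399]), (47.761837005615234, 12.097371101379395)) 0.07785101974964144
case (array([ 0.55853162, -0.17874602, -5.94078827]), (100.610107421875, 96.21708679199219)) 1130 ridge (array([ 0.52867749, -0.1760374 , -6.2872467 ]), (47.884159088134766, 12.16997241973877)) 0.0780051914466573
table z 0.0012532762260739141
base (array([  0.43881357,   0.11513344, -35.91936493]), (164.8030548095703, 169.6881866455078)) 1268 cover (array([0.42852887, 0.11391327, 6.14992476]), (63.644893646240234, 78.2673110961914)) (array([ 0.42810675,  0.11392419, -0.41346741]), (34.4453010559082, 11.355042457580566))
base (array([ 0.44335361, -0.04183089, 32.45243073]), (174.802734375, 170.71070861816406)) 1410 cover (array([ 0.43254782, -0.03999004,  7.11142683]), (63.70247268676758, 77.46326446533203)) (array([ 0.4327164 , -0.04338876, -0.06413269]), (33.75537109375, 11.220355033874512))
base (array([  0.44627484,  -0.18877139, -35.56855774]), (174.0670166015625, 172.61427307128906)) 1514 cover (array([ 0.44114127, -0.19091914, 11.80446148]), (11.38890552520752, 75.02867889404297)) 0
go [0.54  0.227 0.25 ] -> [-2.758 -1.402 -0.131] spin 2.257 | now [0.2369 0.5784 0.2304] closing 67.7 j7 -0.09 t 0.85 F [-0.2  0.4  0.6] w 0.998 gf 0.0
```

Emit:
carry_out(deltas=[[-1,-0.5,-0.1,1,0],[-1,-0.5,-0.1,1,0],[-1,-0.5,-0.1,1,0],[-1,-0.5,-0.1,1,0],[-1,-0.5,-0.1,1,0],[-1,-0.5,-0.1,1,0]])

```text
clock: 1.6
position: [0.346, 0.4532, 0.2451]
ee_rot: [0.439, 0.898, -0.0, -0.0]
ft_force: [0.6, 0.4, 0.9]
grip_width: 0.498
grasp_force: 0.0
```

```bash
python3 - <<'E'
from h import *
p=camera("top"); C=cloud(p); C=np.where((C[...,:1]<.492),C,9)
for c in ((.43,.115),(.435,-.04),(.442,-.19)):
    P=near(C,c,.1,.005,.06); print("base",rect(P),len(P))
go(.551,.2276,.25,-4)
E
```

```text
base (array([ 0.41063986,  0.11501366, -0.3538208 ]), (198.34698486328125, 158.20664978027344)) 1450
base (array([ 0.41398441, -0.04053812, -0.35668945]), (198.4713897705078, 155.10110473632812)) 1506
base (array([ 0.41732797, -0.18907547, -0.3917923 ]), (197.3712615966797, 146.47694396972656)) 1512
go [0.551 0.228 0.25 ] -> [-2.025  0.155 -0.034] spin 1.396 | now [0.3462 0.4531 0.2451] closing 37.9 j7 -0.32 t 1.65 F [-0.6  0.3 -0.5] w 0.5 gf 0.0
```

Emit:
carry_out(deltas=[[-1,0.08,0,0.7,0],[-1,0.08,0,0.7,0],[-1,0.08,0,0.7,0],[-1,0.08,0,0.7,0],[-1,0.08,0,0.7,0],[-1,0.08,0,0.7,0]])

```text
clock: 2.4
position: [0.4474, 0.3423, 0.2452]
ee_rot: [0.596, 0.803, -0.0, -0.0]
ft_force: [1.0, 0.2, 0.1]
grip_width: 0.5
grasp_force: 0.0
```

```bash
python3 - <<'E'
from h import *
go(.551,.2276,.20,-4)
E
```

```text
go [0.551 0.228 0.2  ] -> [-0.932  0.439  0.301] spin 0.696 | now [0.4474 0.3423 0.2452] closing 16.9 j7 -0.41 t 2.4 F [1.  0.2 0.1] w 0.5 gf 0.0
```

Emit:
carry_out(deltas=[[-0.932,0.439,0.3,0.696,0],[-0.932,0.439,0.3,0.696,0],[-0.932,0.439,0.3,0.696,0],[-0.932,0.439,0.3,0.696,0],[-0.932,0.439,0.3,0.696,0],[-0.932,0.439,0.3,0.696,0]])

```text
clock: 3.15
position: [0.5511, 0.2277, 0.2007]
ee_rot: [0.731, 0.682, 0.0, -0.0]
ft_force: [-0.3, -0.2, -0.2]
grip_width: 0.501
grasp_force: 0.0
```

```bash
python3 - <<'E'
from h import *
p=camera("wrist"); save(p,"w1"); C=cloud(p); print("cam",-np.asarray(p["R"]).T@p["t"],p["vertical_fov"])
R=near(C,(.551,.228),.06,.068,.09); print("ridge",len(R),rect(R) if len(R)>5 else 0)
go(.551,.2276,.0825,-4)
E
```

```text
cam [0.5574238  0.30642836 0.34359472] 69.46447623317826
ridge 672 (array([ 0.55333282,  0.22688268, -4.22540283]), (49.72800064086914, 11.420390129089355))
go [0.551 0.228 0.082] -> [ 0.    -0.002  0.788] spin -0.0 | now [0.5512 0.2275 0.2007] closing -4.0 j7 -0.46 t 3.2 F [-0.5  1.   0.3] w 0.5 gf 0.0
```

View pics/w1.png

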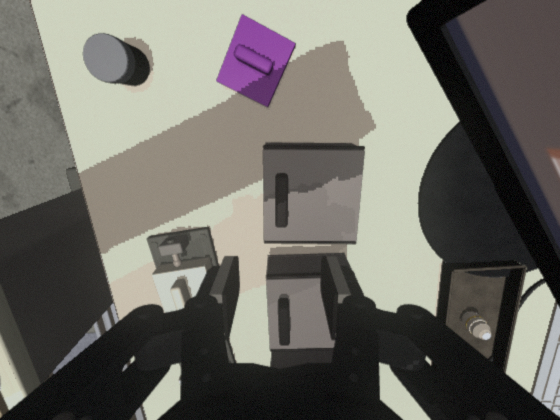

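Emit:
carry_out(deltas=[[0,0,0.4,0,0],[0,0,0.788,0,0],[0,0,0.788,0,0],[0,0,0.788,0,0],[0,0,0.788,0,-1],[0,0,0.788,0,-1],[0,0,0.788,0,-1],[0,0,0.788,0,-1]], force=30)

```text
clock: 4.2
position: [0.5519, 0.226, 0.0824]
ee_rot: [0.732, 0.681, 0.0, -0.0]
ft_force: [-0.1, 0.2, -0.4]
grip_width: 0.003
grasp_force: 0.0
```

```bash
python3 - <<'E'
from h import *
go(.551,.2276,.0825,-4)
p=camera("top"); C=cloud(p); M=C[(C[...,0]>.6)&(C[...,1]>.1)&(C[...,1]<.55)&(C[...,2]>.09)]
for y in np.arange(.1,.55,.05):
    Q=M[abs(M[:,1]-y)<.025]
    if len(Q): i=Q[:,0].argmin(); print(round(y,2),Q[i].round(3))
E
```

```text
go [0.551 0.228 0.082] -> [ 0.01  -0.007 -0.001] spin -0.005 | now [0.5519 0.226  0.0824] closing -4.2 j7 -0.43 t 4.2 F [-0.1  0.2 -0.4] w 0.003 gf 0.0
0.1 [0.8   0.124 0.108]
0.15 [0.768 0.174 0.111]
0.2 [0.6   0.197 0.462]
0.25 [0.704 0.274 0.109]
0.3 [0.671 0.324 0.108]
0.35 [0.645 0.364 0.113]
0.4 [0.66  0.375 0.252]
0.45 [1.047 0.443 0.313]
0.5 [0.969 0.524 0.32 ]
```

```bash
python3 - <<'E'
from h import *
p=camera("wrist"); save(p,"w2",(130,420,180,420),2); C=cloud(p)
R=near(C,(.58,.228),.08,.070,.09); print("ridge",len(R),rect(R) if len(R)>5 else 0)
o=manip.get_obs(); print(o["grip_width"],o["grasp_force"])
E
```

```text
ridge 945 (array([ 0.55351788,  0.24118283, -0.90760803]), (22.299583435058594, 22.955278396606445))
-0.0011398684754501038 0.0
```

View pics/w2.png

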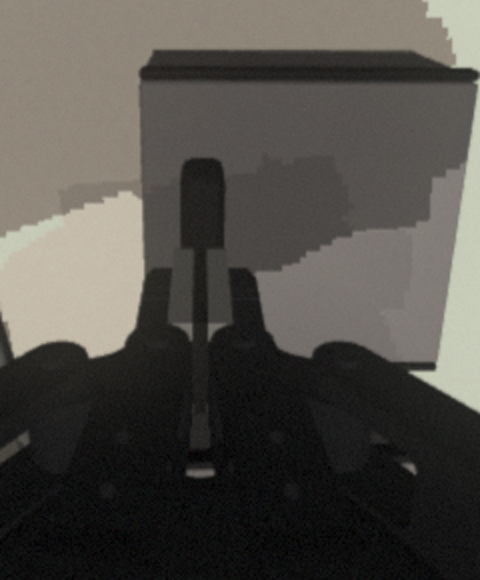

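```bash
python3 - <<'E'
from h import *
p=camera("wrist"); C=cloud(p)
for v in (225,245,252,258,270,285,292): print(v,[tuple((C[v,u]*1000).round().astype(int).tolist()) for u in (262,272,280,288,298)])
o=manip.get_obs(); print(o["grip_width"],o["grasp_force"],o["clock"])
E
```

```text
225 [(543, 242, 58), (550, 249, 76), (555, 248, 77), (559, 248, 75), (565, 240, 56)]
245 [(542, 228, 56), (549, 237, 76), (554, 237, 77), (558, 236, 75), (564, 226, 55)]
252 [(542, 224, 57), (549, 233, 75), (553, 232, 75), (558, 232, 76), (564, 222, 56)]
258 [(541, 220, 57), (550, 236, 90), (554, 237, 91), (558, 236, 91), (564, 218, 56)]
270 [(545, 233, 96), (550, 236, 102), (554, 236, 102), (557, 236, 102), (562, 232, 96)]
285 [(546, 233, 109), (550, 237, 115), (554, 237, 115), (557, 236, 115), (561, 232, 109)]
292 [(547, 238, 122), (550, 237, 120), (554, 237, 121), (557, 236, 119), (561, 237, 122)]
0.0008505665434487243 0.0 4.35
```

Fingers closed above the ridge (tip edge seen at z≈0.085, no contact), so the fingers need to go lower. I'll do it in steps.

Emit:
carry_out(deltas=[[0,0,0,0,-0.3],[0,0,0,0,-0.3],[0,0,0,0,-0.3],[0,0,0.04,0,-0.3],[0,0,0.08,0,-0.3],[0,0,0.08,0,-1],[0,0,0.08,0,-1],[0,0,0.08,0,-1],[0,0,0.08,0,-1]], force=30)

```text
clock: 5.48
position: [0.5524, 0.2255, 0.0695]
ee_rot: [0.732, 0.681, 0.0, 0.0]
ft_force: [5.4, 0.9, -9.2]
grip_width: 0.127
grasp_force: 33.0
```

```bash
python3 - <<'E'
from h import *
p=camera("wrist"); C=cloud(p)
for v in range(226,262,4): print(v,[tuple((C[v,u]*1000).round().astype(int).tolist()) for u in (272,280,288)])
go(.551,.2276,.0625,-4)
E
```

```text
226 [(551, 252, 75), (555, 251, 74), (559, 251, 74)]
230 [(551, 251, 77), (555, 250, 76), (559, 250, 76)]
234 [(551, 249, 77), (555, 248, 76), (559, 247, 75)]
238 [(551, 246, 76), (555, 246, 77), (559, 246, 76)]
242 [(551, 244, 76), (555, 244, 76), (559, 243, 76)]
246 [(551, 242, 77), (555, 242, 76), (558, 242, 77)]
250 [(550, 240, 76), (554, 240, 77), (558, 239, 77)]
254 [(550, 237, 76), (554, 237, 76), (558, 237, 76)]
258 [(550, 235, 76), (554, 235, 76), (558, 235, 76)]
go [0.551 0.228 0.062] -> [ 0.013 -0.01   0.047] spin -0.006 | now [0.5524 0.2256 0.0695] closing -4.2 j7 -0.42 t 5.53 F [ 6.3  0.2 -9.2] w 0.127 gf 33.0
```

Emit:
carry_out(deltas=[[0,0.1,0,0,-1],[0,0.25,0,0,-1],[0,0.4,0,0,-1],[0,0.5,0,0,-1]])

```text
clock: 6.02
position: [0.6275, 0.2198, 0.0695]
ee_rot: [0.732, 0.681, -0.001, -0.0]
ft_force: [-2.1, -1.8, -1.5]
grip_width: 0.124
grasp_force: 33.9
```

Emit:
carry_out(deltas=[[0,0.05,0,0,-1],[0,0.115,0,0,-1],[0,0.115,0,0,-1]])

```text
clock: 6.4
position: [0.6441, 0.2185, 0.0696]
ee_rot: [0.732, 0.681, -0.0, 0.0]
ft_force: [1.1, -3.4, -5.9]
grip_width: 0.126
grasp_force: 33.3
```

```bash
python3 - <<'E'
from h import *
go(.545,.15,.25,-4)
p=camera("top");C=cloud(p)
M=near(C,(.581,.2256),.04,-.01,.2); print("inside zs",np.percentile(M[:,2],[5,25,50,75,95]).round(3))
E
```

```text
go [0.545 0.15  0.25 ] -> [-0.505 -0.626 -1.202] spin -0.006 | now [0.6441 0.2185 0.0696] closing -4.2 j7 -0.33 t 6.4 F [ 1.1 -3.4 -5.9] w 0.126 gf 33.3
inside zs [-0.001  0.003  0.006  0.008  0.01 ]
```

Case 1 reads empty (floor height only), so it takes a cover, and there are two plates. I'm going to the cover on base 1.

Emit:
carry_out(deltas=[[0,0,0,0,-0.3],[0,0,0,0,0],[0,0,0,0,0],[0,0,-0.4,0,0],[0,0,-0.8,0,0],[0,0,-1,0,0],[-0.17,-0.33,-1,0,0],[-0.33,-0.66,-1,0,0],[-0.5,-1,-1,0,0],[-0.5,-1,-1,0,0],[-0.5,-1,-1,0,0]])

```text
clock: 7.82
position: [0.4894, 0.1558, 0.221]
ee_rot: [0.732, 0.681, 0.001, 0.0]
ft_force: [0.4, 0.8, 0.9]
grip_width: 0.499
grasp_force: 0.0
```

Emit:
carry_out(deltas=[[-0.35,-0.17,0,-0.16,0],[-0.69,-0.33,0,-0.32,0],[-0.69,-0.33,0,-0.32,0],[-0.69,-0.33,0,-0.32,0]])

```text
clock: 8.32
position: [0.4331, 0.0563, 0.2206]
ee_rot: [0.673, 0.74, 0.001, 0.0]
ft_force: [0.3, -0.0, -0.1]
grip_width: 0.498
grasp_force: 0.0
```

```bash
cat >> h.py <<'E'
def basefit(C,c,r=.085):
    "posts by height 30-45 mm at y ends"
    P=near(C,c,r,.030,.046); return P
E
python3 - <<'E'
from h import *
p=camera("wrist"); save(p,"w3"); C=cloud(p)
print("case1 in",np.percentile(near(C,(.581,.2256),.035,-.02,.2)[:,2],[5,50,95]).round(3), len(near(C,(.581,.2256),.035,-.02,.2)))
P=near(C,(.428,.114),.025,.044,.07); print("bar",len(P),rect(P),P[:,2].max())
for c in ((.428,.114),(.4325,-.04)):
  P=near(C,c,.04,.022,.043); print("cover",rect(P),len(P))
  for s in(1,-1):
    P=near(C,(c[0]-s*.006,c[1]+s*.058),.025,.030,.046); print("post",s,len(P),P.mean(0).round(4) if len(P) else 0)
go(.428,.114,.043,5.5)
E
```

```text
case1 in [0.002 0.004 0.047] 3662
bar 432 (array([0.43063455, 0.11364318, 5.23098707]), (11.17345905303955, 35.022056579589844)) 0.05632097936081671
cover (array([0.43035355, 0.11459296, 6.07839584]), (63.86426544189453, 79.2405014038086)) 2898
post 1 501 [0.4258 0.1664 0.0357]
post -1 389 [0.436  0.0614 0.0356]
cover (array([ 0.43424377, -0.03956795,  7.79340172]), (63.78414535522461, 79.38543701171875)) 2052
post 1 345 [0.4286 0.0115 0.0357]
post -1 306 [ 0.4425 -0.0943  0.0354]
go [0.428 0.114 0.043] -> [0.385 0.003 1.182] spin -0.001 | now [0.433  0.0566 0.2204] closing 5.5 j7 -0.18 t 8.38 F [ 0.1  0.1 -0. ] w 0.498 gf 0.0
```

View pics/w3.png

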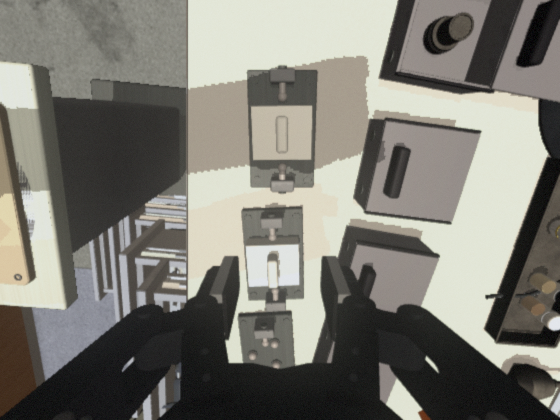

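The wrist view shows the eyepiece standing in the open case 1 at (450,35), so the top view had been occluded. I'll shut case 1 again and try the others.

Emit:
carry_out(deltas=[[0.16,0.25,0,0.16,0],[0.31,0.5,0,0.32,0],[0.47,0.752,0,0.32,0],[0.47,0.752,0,0.32,0]])

```text
clock: 8.88
position: [0.5391, 0.1402, 0.2184]
ee_rot: [0.731, 0.683, -0.001, 0.0]
ft_force: [-0.7, -1.2, 0.2]
grip_width: 0.5
grasp_force: 0.0
```

Emit:
carry_out(deltas=[[0.2,0.22,0,0,-0.2],[0.4,0.44,0,0,-0.2],[0.589,0.663,0,0,-0.2],[0.589,0.663,0,0,-0.2],[0.589,0.663,0.4,0,-0.2],[0.589,0.663,0.7,0,-0.2],[0.589,0.663,0.9,0,-0.2],[0.589,0.663,1,0,-0.2],[0.589,0.663,1,0,-0.2],[0.589,0.663,1,0,-1],[0.589,0.663,1,0,-1],[0.589,0.663,1,0,-1],[0.589,0.663,1,0,-1]], force=30)

```text
clock: 10.5
position: [0.644, 0.2177, 0.0719]
ee_rot: [0.732, 0.681, 0.001, 0.0]
ft_force: [-0.7, -1.1, 6.8]
grip_width: 0.128
grasp_force: 31.6
```

Emit:
carry_out(deltas=[[0,-0.15,0,0,-1],[0,-0.3,0,0,-1],[0,-0.45,0,0,-1],[0,-0.57,0,0,-1],[0,-0.625,0,0,-1],[0,-0.625,0,0,-1]])

```text
clock: 11.25
position: [0.5523, 0.2248, 0.072]
ee_rot: [0.732, 0.681, 0.003, 0.001]
ft_force: [8.0, 1.0, 0.1]
grip_width: 0.119
grasp_force: 31.1
```

Emit:
carry_out(deltas=[[0,0,0,0,-0.3],[0,0,0,0,0],[0,0,-0.2,0,0],[0,0,-0.4,0,0],[-0.3,0.02,-0.5,0,0],[-0.6,0.03,-0.5,0,-0.1],[-0.9,0.035,-0.5,0,-0.2],[-0.9,0.035,-0.5,0,-0.2],[-0.9,0.035,-0.2,0,-0.2],[-0.9,0.035,0,0,-0.2],[-0.9,0.035,0.01,0,-0.2],[-0.9,0.035,0.01,0,-1],[-0.9,0.035,0.01,0,-1],[-0.9,0.035,0.01,0,-1],[-0.9,0.035,0.01,0,-1]])

```text
clock: 13.12
position: [0.5459, 0.0898, 0.0699]
ee_rot: [0.732, 0.681, 0.001, 0.0]
ft_force: [-1.3, 1.0, 6.2]
grip_width: 0.123
grasp_force: 30.4
```

```bash
python3 - <<'E'
from h import *
go(.546,.091,.0695,-3.5)
p=camera("wrist");C=cloud(p); R=near(C,(.553,.227),.06,.068,.09); print("ridge1",len(R),rect(R) if len(R)>5 else 0)
E
```

```text
go [0.546 0.091 0.07 ] -> [0.008 0.    0.003] spin -0.021 | now [0.5459 0.0898 0.0699] closing -4.1 j7 -0.18 t 13.12 F [-1.3  1.   6.2] w 0.123 gf 30.4
ridge1 839 (array([ 0.55168268,  0.20601839, -4.14719391]), (9.123827934265137, 12.017890930175781))
```

Emit:
carry_out(deltas=[[0,0.15,0,0,-1],[0,0.3,0,0,-1],[0,0.45,0,0,-1],[0,0.57,0,0,-1],[0,0.62,0,0,-1],[0,0.62,0,0,-1]])

```text
clock: 13.92
position: [0.6379, 0.0864, 0.0699]
ee_rot: [0.731, 0.682, 0.001, -0.002]
ft_force: [-6.4, 9.7, 8.9]
grip_width: 0.13
grasp_force: 30.7
```

Emit:
carry_out(deltas=[[0,0,0,0,-0.3],[0,0,0,0,0],[0,0,-0.3,0,0],[0,0,-0.7,0,0],[0,-0.2,-1,0,0],[-0.2,-0.45,-1,0,0],[-0.5,-0.45,-1,0,0],[-0.5,-0.45,-1,0,0],[-0.5,-0.45,-1,0,0]])

```text
clock: 15.05
position: [0.5651, 0.0126, 0.2186]
ee_rot: [0.733, 0.681, 0.0, -0.0]
ft_force: [-0.4, 0.4, -0.0]
grip_width: 0.498
grasp_force: 0.0
```

```bash
python3 - <<'E'
from h import *
p=camera("wrist"); save(p,"w4",(60,360,200,500),2); C=cloud(p)
M=near(C,(.575,.089),.04,-.02,.2); print("inside",np.percentile(M[:,2],[5,25,50,75,95]).round(3))
P=near(C,(.575,.089),.04,.040,.056); 
if len(P)>20: print("bar",rect(P),len(P),P[:,2].max())
for b in boxes_of("plate_a_mid",p): print(b["position"],b["conf"])
go(.575,.089,.0695,-3.5)
E
```

```text
inside [0.004 0.015 0.015 0.017 0.047]
bar (array([ 0.57660706,  0.0881872 , -0.93427277]), (39.859527587890625, 11.96530818939209)) 504 0.04889689035398682
[0.5732, 0.1825, 0.0595] 0.49
go [0.575 0.089 0.07 ] -> [0.507 0.03  0.992] spin -0.02 | now [0.5652 0.0135 0.2184] closing -4.1 j7 -0.09 t 15.15 F [-0.   0.8  0.8] w 0.504 gf 0.0
```

View pics/w4.png

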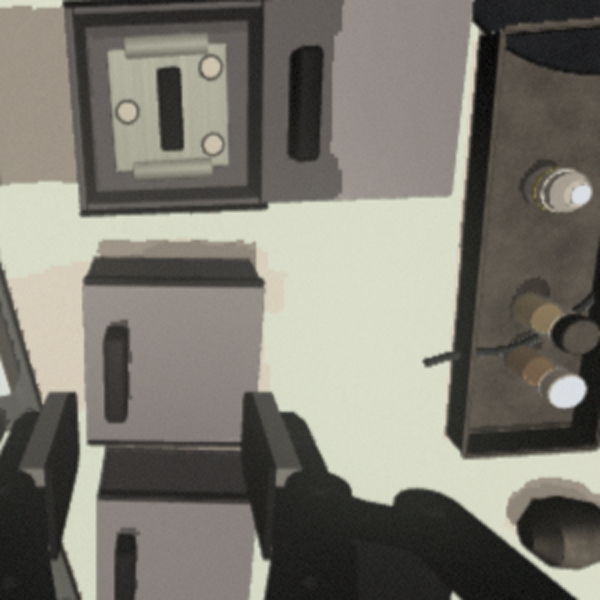

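Case 2 holds a plate: bar at crop (170,108), one disc on the left (-x), two on the right (+x), so it is the right way round. Grasping it.

Emit:
carry_out(deltas=[[0.25,0.02,0,-0.1,0],[0.502,0.04,0,-0.107,-0.3],[0.502,0.04,0.2,-0.107,-0.4],[0.502,0.04,0.5,-0.107,-0.4],[0.502,0.04,0.8,-0.107,-0.4],[0.502,0.04,0.8,-0.107,-0.4],[0.502,0.04,0.8,-0.107,-0.4]])

```text
clock: 16.02
position: [0.5775, 0.0882, 0.1002]
ee_rot: [0.712, 0.702, 0.001, 0.0]
ft_force: [0.5, 0.3, 0.6]
grip_width: 0.301
grasp_force: 0.0
```

Emit:
carry_out(deltas=[[0,0,0.2,0,-0.4],[0,0,0.35,0,-0.4],[0,0,0.42,0,-0.4],[0,0,0.42,0,-0.4],[0,0,0.42,0,-1],[0,0,0.42,0,-1],[0,0,0.42,0,-1],[0,0,0.42,0,-1]], force=60)

```text
clock: 17.02
position: [0.5775, 0.0874, 0.0369]
ee_rot: [0.713, 0.701, 0.001, 0.0]
ft_force: [-0.3, 0.1, 6.6]
grip_width: 0.119
grasp_force: 62.1
```

```bash
python3 - <<'E'
from h import *
go(.5766,.0882,.19,-.9)
p=camera("top");C=cloud(p)
for c in ((.43,.115),(.435,-.04),(.442,-.19)):
  for s in(1,-1):
    P=near(C,(c[0]-s*.007,c[1]+s*.058),.03,.030,.046); print(c,"post",s,len(P),P.mean(0).round(4) if len(P) else 0)
E
```

```text
go [0.577 0.088 0.19 ] -> [ 0.006 -0.004 -1.021] spin -0.002 | now [0.5775 0.0874 0.0369] closing -0.9 j7 -0.08 t 17.02 F [-0.3  0.1  6.6] w 0.119 gf 62.1
(0.43, 0.115) post 1 0 0
(0.43, 0.115) post -1 0 0
(0.435, -0.04) post 1 61 [0.4263 0.0095 0.0377]
(0.435, -0.04) post -1 60 [ 0.4406 -0.0931  0.038 ]
(0.442, -0.19) post 1 70 [ 0.4311 -0.1385  0.0377]
(0.442, -0.19) post -1 60 [ 0.446  -0.2492  0.0379]
```

Emit:
carry_out(deltas=[[0,0,-0.3,0,-1],[0,0,-0.6,0,-1],[0,0,-1,0,-1],[0,0,-1,0,-1],[-0.2,-0.1,-1,0,-1],[-0.5,-0.2,-1,0,-1],[-0.9,-0.3,-1,0,-1],[-0.9,-0.3,-1,0,-1],[-0.9,-0.3,-1,0,-1]])

```text
clock: 18.2
position: [0.529, -0.0467, 0.185]
ee_rot: [0.713, 0.701, -0.0, -0.0]
ft_force: [-0.1, 0.8, -2.6]
grip_width: 0.115
grasp_force: 61.0
```

Emit:
carry_out(deltas=[[-0.3,-0.1,0,0,-1],[-0.6,-0.2,0,0,-1],[-1,-0.4,0,0,-1],[-1,-0.4,0,0,-1],[-1,-0.4,0,0,-1]])

```text
clock: 18.82
position: [0.4673, -0.1949, 0.1853]
ee_rot: [0.713, 0.702, 0.0, -0.0]
ft_force: [0.0, 1.2, -1.5]
grip_width: 0.118
grasp_force: 61.0
```

Emit:
carry_out(deltas=[[-0.25,-0.1,0,-0.1,-1],[-0.48,-0.22,0,-0.287,-1],[-0.48,-0.22,0,-0.287,-1],[-0.48,-0.22,0,-0.287,-1],[-0.48,-0.22,0,-0.287,-1]])

```text
clock: 19.45
position: [0.4337, -0.2658, 0.1854]
ee_rot: [0.657, 0.754, 0.0, -0.0]
ft_force: [0.3, -0.7, -1.9]
grip_width: 0.122
grasp_force: 61.0
```

```bash
cat >> h.py <<'E'
def base(C,c,yaw0):
    y=np.radians(yaw0); q=[]
    for s in (1,-1):
        P=near(C,(c[0]-s*np.sin(y)*.058,c[1]+s*np.cos(y)*.058),.024,.031,.046); q.append(rect(P)[0][:2]); print(" post",s,len(P),rect(P))
    m=(q[0]+q[1])/2; d=q[0]-q[1]; print(" base mid",m.round(4),"yaw",np.degrees(np.arctan2(-d[0],d[1])).round(2),"sep",np.hypot(*d).round(4))
E
python3 - <<'E'
from h import *
p=camera("wrist"); save(p,"w5"); C=cloud(p); base(C,(.4395,-.192),7.7); base(C,(.434,-.041),7.7)
for i in range(3): pass
B=near(C,(.4395,-.192),.045,.0145,.026); print("balls",len(B))
import scipy.cluster.hierarchy as hc
l=hc.fcluster(hc.linkage(B[:,:2],'single'),.006,'distance')
for k in set(l):
    if (l==k).sum()>15: print(B[l==k].mean(0).round(4),(l==k).sum())
go(.4395,-.192,.19,7.7)
E
```

```text
post 1 583 (array([  0.43160062,  -0.14309561, -39.5428009 ]), (25.51123046875, 24.505098342895508))
 post -1 277 (array([ 0.44705096, -0.24226181,  8.08245659]), (24.731170654296875, 23.108102798461914))
 base mid [ 0.4393 -0.1927] yaw 8.86 sep 0.1004
 post 1 0 (array([0., 0., 0.]), (0.0, 0.0))
 post -1 528 (array([ 0.44356631, -0.10291699,  7.13449574]), (25.422090530395508, 13.633834838867188))
 base mid [ 0.2218 -0.0515] yaw 76.94 sep 0.4553
balls 274
[ 0.4186 -0.2022  0.0162] 83
[ 0.454  -0.2157  0.0162] 75
[ 0.4481 -0.1785  0.0163] 84
[ 0.4256 -0.1505  0.0204] 18
go [ 0.44  -0.192  0.19 ] -> [ 0.484  0.106 -0.03 ] spin 0.003 | now [ 0.4335 -0.2661  0.1854] closing 7.8 j7 0.67 t 19.5 F [ 0.7 -0.4 -1.7] w 0.115 gf 61.0
```

View pics/w5.png

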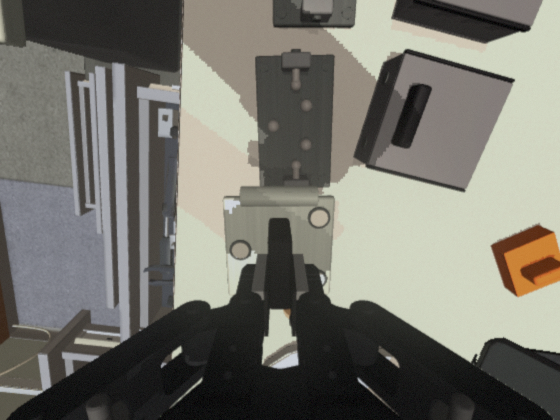

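```bash
python3 - <<'E'
from h import *
p=camera("wrist"); C=cloud(p); o=manip.get_obs(); T=o["position"]
a=np.radians(7.8); ex=np.array([np.cos(a),np.sin(a)]); ey=np.array([-np.sin(a),np.cos(a)])
M=C[(C[...,2]>.154)&(C[...,2]<.172)&(np.hypot(C[...,0]-T[0],C[...,1]-T[1])<.06)]
L=np.c_[(M[:,:2]-T[:2])@ex,(M[:,:2]-T[:2])@ey,M[:,2]]
print("z",np.percentile(L[:,2],[5,50,95]))
b=L[(L[:,1]>.015)&(L[:,1]<.03)]; print("x edges",np.percentile(b[:,0],[.5,99.5]))
h=L[abs(L[:,0])<.018]; print("y far",np.percentile(h[:,1],[98,99.5,100]))
# base profile in frame yaw 9 about (.4395,-.195)
a=np.radians(8.9); ex=np.array([np.cos(a),np.sin(a)]); ey=np.array([-np.sin(a),np.cos(a)]); c=np.array([.4395,-.195])
Q=C.reshape(-1,3); U=(Q[:,:2]-c)@ex; V=(Q[:,:2]-c)@ey; z=Q[:,2]
s=(z>.006)&(z<.013)&(abs(V)<.035)&(abs(U)<.06); print("slab x",np.percentile(U[s],[.5,99.5]))
s=(z>.006)&(z<.05)&(abs(U)<.036)&(abs(V)<.085); print("slab y",np.percentile(V[s],[.2,99.8]))
s=(z>.022)&(z<.036)&(abs(U-0)<.012)&(abs(V)<.05)
for sg in(1,-1): v=V[s&(V*sg>.02)]; print("catch",sg,len(v),np.percentile(v*sg,[1,5]) if len(v) else 0, np.median(U[s&(V*sg>.02)&(V*sg<.045)]))
E
```

```text
z [0.16213096 0.16372535 0.16628824]
x edges [-0.0311284  0.0317648]
y far [0.03882713 0.03910803 0.03937317]
slab x [-0.03715463  0.03775874]
slab y [-0.06644391  0.08470255]
catch 1 243 [0.02826493 0.02975018] -0.00011547677879296655
catch -1 115 [0.03592264 0.03661092] 0.000405766271880221
```

Emit:
carry_out(deltas=[[0.2,0.05,0,-0.037,-1],[0.433,0.105,0,-0.037,-1],[0.433,0.105,0,-0.037,-1],[0.433,0.105,0.25,-0.037,-1],[0.433,0.105,0.5,-0.037,-1],[0.433,0.105,0.7,-0.037,-1],[0.433,0.105,0.736,-0.037,-1],[0.433,0.105,0.736,-0.037,-1]], force=80)

```text
clock: 20.55
position: [0.4399, -0.2014, 0.0758]
ee_rot: [0.651, 0.759, -0.0, 0.0]
ft_force: [1.2, -1.1, -1.6]
grip_width: 0.108
grasp_force: 83.1
```

```bash
python3 - <<'E'
from h import *
go(.4403,-.1997,.0455,8.9)
p=camera("wrist"); C=cloud(p); T=manip.get_obs()["position"]
a=np.radians(8.9); ex=np.array([np.cos(a),np.sin(a)]); ey=np.array([-np.sin(a),np.cos(a)])
Q=C.reshape(-1,3); U=(Q[:,:2]-T[:2])@ex; V=(Q[:,:2]-T[:2])@ey; z=Q[:,2]
s=(abs(U)<.018)&(V>.02)&(V<.045)&(z>.035)&(z<.065); print("plate far y",np.percentile(V[s],[98,99.5]),z[s].mean())
s=(abs(V-.02)<.008)&(abs(U)<.04)&(z>.045)&(z<.06); print("plate x",np.percentile(U[s],[1,99]),np.median(z[s]))
E
```

```text
go [ 0.44  -0.2    0.046] -> [0.011 0.004 0.202] spin -0.005 | now [ 0.4399 -0.2014  0.0758] closing 8.8 j7 0.62 t 20.55 F [ 1.2 -1.1 -1.6] w 0.108 gf 83.1
plate far y [0.03879941 0.03894744] 0.05491726601781437
plate x [-0.03140871  0.0308901 ] 0.053898768160160204
```

Emit:
carry_out(deltas=[[0.011,0.004,0.04,0,-1],[0.011,0.004,0.08,0,-1],[0.011,0.004,0.11,0,-1],[0.011,0.004,0.14,0,-1],[0.011,0.004,0.17,0,-1],[0.011,0.004,0.2,0,-1],[0.011,0.004,0.2,0,-1]])

```text
clock: 21.48
position: [0.4405, -0.1995, 0.0454]
ee_rot: [0.651, 0.759, 0.0, 0.0]
ft_force: [0.3, 0.3, 3.8]
grip_width: 0.108
grasp_force: 84.0
```

Emit:
carry_out(deltas=[[0,0,0,0,-0.5],[0,0,0,0,-0.4],[0,0,0,0,-0.4],[0,0,-0.3,0,-0.4],[0,0,-0.7,0,-0.2],[0,0,-1,0,0],[-0.25,0,-1,0,0],[-0.47,0,-1,0,0],[-0.47,0,-1,0,0],[-0.47,0,-1,0,0]])

```text
clock: 22.72
position: [0.4505, -0.2685, 0.1949]
ee_rot: [0.651, 0.759, -0.0, -0.0]
ft_force: [0.1, -0.3, 0.4]
grip_width: 0.498
grasp_force: 0.0
```

```bash
cat >> h.py <<'E'
def bar(C,c,z0,z1,r=.04):
    P=near(C,c,r,z0,z1); q,s=rect(P); print("bar",q.round(4),np.round(s,1),len(P),"ztop",np.percentile(P[:,2],90).round(4)); return q
E
python3 - <<'E'
from h import *
p=camera("wrist"); save(p,"w6",(0,260,180,430),2); C=cloud(p)
bar(C,(.4404,-.1987),.050,.085,.03); P=near(C,(.4404,-.1987),.028,.012,.05); print("plate z",np.percentile(P[:,2],[10,50,90]).round(4))
s=[near(C,(.4404-.155*k,-.1987+.988*k),.008,.0,.06)[:,2] for k in (-.026,.026)]; print([np.median(x).round(4) for x in s])
go(.435,-.12,.2,7)
E
```

```text
bar [ 0.4403 -0.1987  9.1523] [11.9 39.9] 636 ztop 0.0563
plate z [0.0226 0.0236 0.0248]
[np.float64(0.0247), np.float64(0.0247)]
go [ 0.435 -0.12   0.2  ] -> [ 0.992  0.048 -0.033] spin 0.061 | now [ 0.4507 -0.2681  0.1949] closing 8.8 j7 0.7 t 22.77 F [-0.   0.8  0.8] w 0.493 gf 0.0
```

View pics/w6.png

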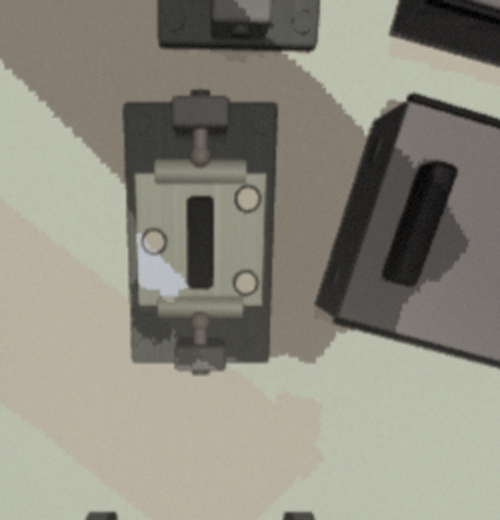

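Plate 1 is home on base 3: bar top at 56 mm, both catches over the beads. Next is the cover on base 2.

Emit:
carry_out(deltas=[[0.35,0.02,0,0.03,0],[0.7,0.04,0,0.06,0],[0.99,0.048,0,0.06,0],[0.99,0.048,0,0.06,0],[0.99,0.048,0,0.06,0]])

```text
clock: 23.4
position: [0.4352, -0.121, 0.1954]
ee_rot: [0.662, 0.749, 0.0, 0.0]
ft_force: [-0.4, 0.0, 0.0]
grip_width: 0.503
grasp_force: 0.0
```

```bash
python3 - <<'E'
from h import *
p=camera("wrist"); C=cloud(p); q=bar(C,(.434,-.041),.045,.07,.03)
P=near(C,(.434,-.041),.03,.026,.040); print(rect(P))
go(q[0],q[1],.042,q[2])
E
```

```text
bar [ 0.4351 -0.0443  7.4222] [11.  35.4] 530 ztop 0.0551
(array([ 0.4342897 , -0.04176142, 25.30398941]), (59.717742919921875, 58.018577575683594))
go [ 0.435 -0.044  0.042] -> [0.512 0.062 1.022] spin -0.016 | now [ 0.4352 -0.1216  0.1953] closing 6.9 j7 0.26 t 23.45 F [0.9 0.2 0.2] w 0.497 gf 0.0
```

Emit:
carry_out(deltas=[[0.25,0.03,0,-0.016,-0.2],[0.512,0.062,0,-0.016,-0.4],[0.512,0.062,0.2,-0.016,-0.4],[0.512,0.062,0.6,-0.016,-0.4],[0.512,0.062,0.9,-0.016,-0.4],[0.512,0.062,1,-0.016,-0.4],[0.512,0.062,1,-0.016,-0.4],[0.512,0.062,1,-0.016,-1],[0.512,0.062,1,-0.016,-1],[0.512,0.062,1,-0.016,-1],[0.512,0.062,1,-0.016,-1]], force=40)

```text
clock: 24.82
position: [0.4365, -0.0438, 0.0468]
ee_rot: [0.66, 0.752, 0.001, 0.001]
ft_force: [-0.1, -0.7, 7.8]
grip_width: 0.127
grasp_force: 41.8
```

Emit:
carry_out(deltas=[[0,0,-0.3,0,-1],[0,0,-0.6,0,-1],[0,0,-0.9,0,-1],[0,0,-0.9,0,-1]])

```text
clock: 25.32
position: [0.4372, -0.0436, 0.184]
ee_rot: [0.66, 0.752, 0.003, 0.002]
ft_force: [-0.1, 0.3, -1.6]
grip_width: 0.121
grasp_force: 40.8
```

```bash
python3 - <<'E'
from h import *
go(.5755,.091,.19,-4)
E
```

```text
go [0.576 0.091 0.19 ] -> [ 0.77   1.031 -0.031] spin 0.382 | now [ 0.4372 -0.0436  0.184 ] closing 7.5 j7 0.09 t 25.32 F [-0.1  0.3 -1.6] w 0.121 gf 40.8
```

Emit:
carry_out(deltas=[[0.25,0.33,0,0.1,-1],[0.5,0.66,0,0.25,-1],[0.77,1,0,0.38,-1],[0.77,1,0,0.38,-1],[0.77,1,0,0.38,-1]])

```text
clock: 25.95
position: [0.5683, 0.0897, 0.1793]
ee_rot: [0.731, 0.682, -0.001, -0.0]
ft_force: [-0.3, -0.4, -0.5]
grip_width: 0.126
grasp_force: 40.8
```

```bash
python3 - <<'E'
from h import *
go(.576,.090,.043,-4)
p=camera("wrist"); C=cloud(p); P=near(C,(.55,.091),.16,.05,.066); 
T=manip.get_obs()["position"]; M=near(C,T,.05,.13,.2); print("cover z",np.percentile(M[:,2],[5,50,95]).round(3))
E
```

```text
go [0.576 0.09  0.043] -> [0.007 0.052 0.909] spin 0.002 | now [0.5683 0.0897 0.1793] closing -3.9 j7 -0.2 t 25.95 F [-0.3 -0.4 -0.5] w 0.126 gf 40.8
cover z [0.152 0.165 0.192]
```

Emit:
carry_out(deltas=[[0.007,0.052,0.2,0,-1],[0.007,0.052,0.5,0,-1],[0.007,0.052,0.75,0,-1],[0.007,0.052,0.85,0,-1],[0.007,0.052,0.9,0,-1],[0.007,0.052,0.91,0,-1],[0.007,0.052,0.91,0,-0.5],[0.007,0.052,0.91,0,-0.4],[0.007,0.052,0.91,0,-0.4],[0.007,0.052,0.6,0,-0.4],[0.007,0.052,0.2,0,-0.4],[0.007,0.052,-0.1,0,-0.2],[-0.25,0.052,-0.1,0,0],[-0.5,0.052,-0.1,0,0],[-0.5,0.052,-0.1,0,0],[-0.5,0.052,-0.1,0,0]])

```text
clock: 28.0
position: [0.5714, 0.0155, 0.1953]
ee_rot: [0.731, 0.682, 0.0, -0.0]
ft_force: [-0.4, 0.8, 0.3]
grip_width: 0.503
grasp_force: 0.0
```

```bash
python3 - <<'E'
from h import *
p=camera("wrist"); C=cloud(p); bar(C,(.576,.09),.04,.056,.038); M=near(C,(.576,.09),.025,0,.06); print(np.percentile(M[:,2],[5,50,95]).round(3))
R=near(C,(.64,.084),.05,.068,.09); print("ridge2",rect(R),len(R))
R=near(C,(.553,.227),.06,.068,.09); print("ridge1",rect(R) if len(R) else 0,len(R))
go(.638,.0855,.0695,-4)
E
```

```text
bar [ 0.5779  0.0911 -4.0107] [35.3 11.3] 518 ztop 0.049
[0.025 0.027 0.049]
ridge2 (array([ 0.63827441,  0.08606539, -2.01818848]), (49.648860931396484, 12.484116554260254)) 960
ridge1 0 0
go [0.638 0.086 0.07 ] -> [0.492 0.411 0.838] spin 0.004 | now [0.5715 0.016  0.1952] closing -3.9 j7 -0.07 t 28.05 F [ 0.5  0.8 -0.3] w 0.499 gf 0.0
```

Cover is in case 2. Close the lid.

Emit:
carry_out(deltas=[[0.25,0.2,0,0,-0.1],[0.492,0.411,0,0,-0.2],[0.492,0.411,0.2,0,-0.2],[0.492,0.411,0.5,0,-0.2],[0.492,0.411,0.75,0,-0.2],[0.492,0.411,0.838,0,-0.2],[0.492,0.411,0.838,0,-0.2],[0.492,0.411,0.838,0,-1],[0.492,0.411,0.838,0,-1],[0.492,0.411,0.838,0,-1],[0.492,0.411,0.838,0,-1]], force=30)

```text
clock: 29.42
position: [0.6379, 0.0848, 0.0713]
ee_rot: [0.731, 0.683, 0.0, -0.0]
ft_force: [-6.5, -0.1, 6.1]
grip_width: 0.123
grasp_force: 29.4
```

Emit:
carry_out(deltas=[[0,-0.15,0,0,-1],[0,-0.3,0,0,-1],[0,-0.45,0,0,-1],[0,-0.57,0,0,-1],[0,-0.625,0,0,-1],[0,-0.625,0,0,-1]])

```text
clock: 30.18
position: [0.5458, 0.0882, 0.0713]
ee_rot: [0.732, 0.682, 0.001, 0.002]
ft_force: [1.1, -8.3, 1.3]
grip_width: 0.124
grasp_force: 30.6
```

```bash
python3 - <<'E'
from h import *
go(.538,-.0426,.0695,-4.7)
E
```

```text
go [ 0.538 -0.043  0.07 ] -> [-0.873  0.01   0.013] spin 0.022 | now [0.5458 0.0882 0.0713] closing -4.0 j7 -0.17 t 30.18 F [ 1.1 -8.3  1.3] w 0.124 gf 30.6
```

Emit:
carry_out(deltas=[[0,0,0,0,-0.3],[0,0,0,0,0],[0,0,-0.2,0,0],[0,0,-0.4,0,0],[-0.3,0.01,-0.5,0.02,0],[-0.6,0.01,-0.5,0.02,-0.1],[-0.873,0.01,-0.5,0.02,-0.2],[-0.873,0.01,-0.5,0.02,-0.2],[-0.873,0.01,-0.2,0.02,-0.2],[-0.873,0.01,0,0.02,-0.2],[-0.873,0.01,0.01,0.02,-0.2],[-0.873,0.01,0.01,0.02,-1],[-0.873,0.01,0.01,0.02,-1],[-0.873,0.01,0.01,0.02,-1],[-0.873,0.01,0.01,0.02,-1]])

```text
clock: 32.05
position: [0.538, -0.0396, 0.0694]
ee_rot: [0.735, 0.679, 0.001, 0.0]
ft_force: [-0.5, 1.6, 7.8]
grip_width: 0.126
grasp_force: 32.2
```

Emit:
carry_out(deltas=[[0,0.15,0,0,-1],[0,0.3,0,0,-1],[0,0.45,0,0,-1],[0,0.57,0,0,-1],[0,0.62,0,0,-1],[0,0.62,0,0,-1]])

```text
clock: 32.8
position: [0.6298, -0.0476, 0.0694]
ee_rot: [0.735, 0.678, 0.0, -0.0]
ft_force: [-7.4, 1.3, 11.9]
grip_width: 0.127
grasp_force: 32.7
```

Emit:
carry_out(deltas=[[0,0,0,0,-0.3],[0,0,0,0,0],[0,0,-0.3,0,0],[0,0,-0.7,0,0],[0,-0.2,-1,0,0],[-0.2,-0.45,-1,0,0],[-0.5,-0.45,-1,0,0],[-0.5,-0.45,-1,0,0],[-0.5,-0.45,-1,0,0]])

```text
clock: 33.92
position: [0.5566, -0.1164, 0.218]
ee_rot: [0.735, 0.679, 0.0, -0.0]
ft_force: [-1.2, -0.3, -0.0]
grip_width: 0.499
grasp_force: 0.0
```

```bash
python3 - <<'E'
from h import *
p=camera("wrist"); save(p,"w7",(60,360,130,500),2); C=cloud(p)
c=(.568,-.044); M=near(C,c,.04,-.02,.2); print("inside",np.percentile(M[:,2],[5,25,50,75,95]).round(3))
P=near(C,c,.04,.040,.056)
if len(P)>20: q=bar(C,c,.04,.056); go(q[0],q[1],.035,q[2])
R=near(C,(.544,.09),.05,.068,.09); print("ridge2",rect(R) if len(R) else 0,len(R))
E
```

```text
inside [0.003 0.014 0.015 0.017 0.047]
bar [ 0.5675 -0.0457 -7.2686] [39.6 12. ] 495 ztop 0.0477
go [ 0.568 -0.046  0.035] -> [0.471 0.035 1.219] spin 0.093 | now [ 0.5567 -0.1158  0.2178] closing -4.5 j7 0.16 t 33.98 F [ 0.1  0.1 -0.4] w 0.503 gf 0.0
ridge2 0 0
```

View pics/w7.png

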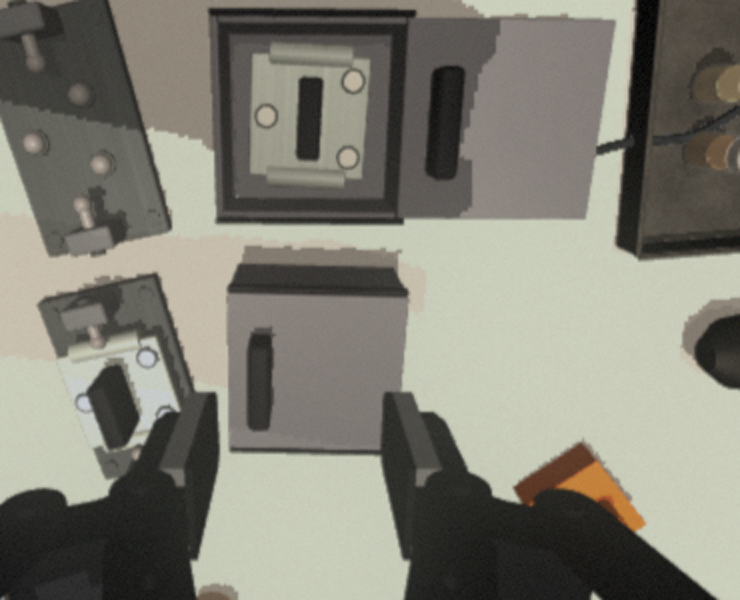

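Case 3 holds a second plate: crop (310,118), one disc left, two right. Base 2 is free. Grasping it.

Emit:
carry_out(deltas=[[0.25,0.02,0,0.09,0],[0.471,0.035,0,0.093,-0.3],[0.471,0.035,0.2,0.093,-0.4],[0.471,0.035,0.5,0.093,-0.4],[0.471,0.035,0.8,0.093,-0.4],[0.471,0.035,0.8,0.093,-0.4],[0.471,0.035,0.8,0.093,-0.4]])

```text
clock: 34.85
position: [0.5683, -0.0464, 0.0996]
ee_rot: [0.751, 0.661, 0.001, 0.001]
ft_force: [-0.3, -0.2, 0.5]
grip_width: 0.3
grasp_force: 0.0
```

Emit:
carry_out(deltas=[[0,0,0.2,0,-0.4],[0,0,0.35,0,-0.4],[0,0,0.42,0,-0.4],[0,0,0.42,0,-0.4],[0,0,0.42,0,-1],[0,0,0.42,0,-1],[0,0,0.42,0,-1],[0,0,0.42,0,-1]], force=80)

```text
clock: 35.85
position: [0.5683, -0.0468, 0.0363]
ee_rot: [0.751, 0.66, 0.001, 0.001]
ft_force: [-0.7, 0.7, 6.8]
grip_width: 0.109
grasp_force: 79.9
```

Emit:
carry_out(deltas=[[0,0,-0.3,0,-1],[0,0,-0.6,0,-1],[0,0,-1,0,-1],[0,0,-1,0,-1],[-0.15,-0.2,-1,0,-1],[-0.3,-0.4,-1,-0.2,-1],[-0.45,-0.7,-1,-0.4,-1],[-0.5,-0.9,-1,-0.5,-1],[-0.5,-0.9,-1,-0.5,-1],[-0.5,-0.9,-1,-0.5,-1]])

```text
clock: 37.1
position: [0.4242, -0.1036, 0.1848]
ee_rot: [0.658, 0.753, 0.0, 0.0]
ft_force: [-0.5, 0.2, -1.3]
grip_width: 0.111
grasp_force: 79.0
```

```bash
python3 - <<'E'
from h import *
go(.436,-.125,.19,7.4)
E
```

```text
go [ 0.436 -0.125  0.19 ] -> [-0.152  0.059 -0.035] spin 0.009 | now [ 0.4242 -0.1036  0.1848] closing 7.7 j7 0.22 t 37.1 F [-0.5  0.2 -1.3] w 0.111 gf 79.0
```

Now measure base 2 by its balls and catches, with the held plate in the same picture.

Emit:
carry_out(deltas=[[-0.152,0.06,0,0,-1],[-0.152,0.06,0,0,-1],[-0.152,0.06,0,0,-1]])

```text
clock: 37.48
position: [0.4359, -0.1249, 0.1846]
ee_rot: [0.658, 0.753, -0.001, -0.0]
ft_force: [0.0, 0.3, -1.2]
grip_width: 0.115
grasp_force: 79.0
```

```bash
cat >> h.py <<'E'
import scipy.cluster.hierarchy as hc
def balls(C,c):
    B=near(C,c,.036,.0145,.022); l=hc.fcluster(hc.linkage(B[:,:2],'single'),.005,'distance')
    q=sorted([(-(l==k).sum(),*B[l==k].mean(0)) for k in set(l)])[:3]; q=np.array(q); print("balls",q.round(4).tolist())
    X=q[:,1:3]; D=np.array([np.delete([np.linalg.norm(X[i]-X[j]) for j in range(3)],i) for i in range(3)])
    i=X[:,0].argmin(); o=[j for j in range(3) if j!=i]; m=X[o].mean(0); d=m-X[i]; cen=X.mean(0); yaw=np.degrees(np.arctan2(d[1],d[0]))
    e=X[o[0]]-X[o[1]]; e=e if e[1]>0 else -e; print("base centre",cen.round(4),"yaw",yaw.round(2),np.degrees(np.arctan2(-e[0],e[1])).round(2),"lens",D.round(4).tolist()); return cen,yaw
def held(C):
    "plate centre relative to TCP in closing-axis frame (x along closing, y far side)"
    from scipy.spatial.transform import Rotation as R
    o=manip.get_obs(); T=o["position"]; r=R.from_quat(o["ee_rot"]).as_matrix(); ex=r[:2,1]; ey=r[:2,0]
    Q=C.reshape(-1,3); U=(Q[:,:2]-T[:2])@ex; V=(Q[:,:2]-T[:2])@ey; z=Q[:,2]-T[2]
    s=(z>-.031)&(z<-.014)&(abs(U)<.05)&(V>.01)&(V<.06); h=s&(abs(U)<.018); b=s&(V<.03)&(V>.015)
    x=np.percentile(U[b],[.5,99.5]); print("held: x",x.round(4),"y off",np.percentile(V[h],99.5).round(4)-.038,"plate top",np.median(z[b]).round(4))
    for v0,v1 in((.012,.018),(.026,.032)):
        bb=s&(V>v0)&(V<v1); print("  edges",np.percentile(U[bb],[1,99]).round(4))
E
python3 - <<'E'
from h import *
p=camera("wrist"); C=cloud(p); held(C); c,y=balls(C,(.4352,-.044))
a=np.radians(y); ex=np.array([np.cos(a),np.sin(a)]); ey=np.array([-np.sin(a),np.cos(a)])
Q=C.reshape(-1,3); U=(Q[:,:2]-c)@ex; V=(Q[:,:2]-c)@ey; z=Q[:,2]
s=(z>.006)&(z<.013)&(abs(V)<.035)&(abs(U)<.06); print("slab x",np.percentile(U[s],[.5,99.5]))
s=(z>.022)&(z<.036)&(abs(U)<.012)&(abs(V)<.05)
for sg in(1,-1): v=V[s&(V*sg>.02)]; print("catch",sg,len(v),np.percentile(v*sg,[1,5]))
go(*c,.075,y)
E
```

```text
held: x [-0.0313  0.0318] y off 0.0010000000000000009 plate top -0.0211
  edges [-0.0312  0.0314]
  edges [-0.0307  0.0314]
balls [[-95.0, 0.4441, -0.0235, 0.0162], [-88.0, 0.4141, -0.0467, 0.0161], [-83.0, 0.4491, -0.0611, 0.0162]]
base centre [ 0.4358 -0.0438] yaw 7.63 7.61 lens [[0.0379, 0.0379], [0.0379, 0.0379], [0.0379, 0.0379]]
slab x [-0.03747326  0.03755073]
catch 1 208 [0.03227497 0.03307897]
catch -1 170 [0.03217202 0.03298978]
go [ 0.436 -0.044  0.075] -> [0.535 0.072 0.731] spin 0.002 | now [ 0.4358 -0.1248  0.1846] closing 7.7 j7 0.29 t 37.52 F [ 0.8  0.2 -2. ] w 0.111 gf 79.0
```

Emit:
carry_out(deltas=[[0.25,0.04,0,0,-1],[0.528,0.07,0,0,-1],[0.528,0.07,0,0,-1],[0.528,0.07,0.25,0,-1],[0.528,0.07,0.5,0,-1],[0.528,0.07,0.7,0,-1],[0.528,0.07,0.731,0,-1],[0.528,0.07,0.731,0,-1],[0.528,0.07,0.731,0,-1]])

```text
clock: 38.65
position: [0.4366, -0.0454, 0.0766]
ee_rot: [0.658, 0.753, 0.001, 0.001]
ft_force: [0.3, -0.8, -2.1]
grip_width: 0.109
grasp_force: 78.9
```

```bash
python3 - <<'E'
from h import *
p=camera("wrist"); C=cloud(p); held(C)
go(.4356,-.0448,.0455,7.6)
E
```

```text
held: x [-0.0312  0.0318] y off 0.0011999999999999997 plate top -0.0211
  edges [-0.031   0.0315]
  edges [-0.0307  0.0314]
go [ 0.436 -0.045  0.046] -> [ 0.004 -0.006  0.206] spin 0.002 | now [ 0.4365 -0.0454  0.0765] closing 7.7 j7 0.18 t 38.7 F [ 0.1  0.8 -1.4] w 0.112 gf 78.9
```

Emit:
carry_out(deltas=[[0.004,-0.006,0.04,0,-1],[0.004,-0.006,0.08,0,-1],[0.004,-0.006,0.11,0,-1],[0.004,-0.006,0.14,0,-1],[0.004,-0.006,0.17,0,-1],[0.004,-0.006,0.203,0,-1],[0.004,-0.006,0.203,0,-1]])

```text
clock: 39.58
position: [0.4355, -0.045, 0.0449]
ee_rot: [0.658, 0.753, 0.001, 0.001]
ft_force: [4.5, 0.2, -3.9]
grip_width: 0.113
grasp_force: 78.8
```

Emit:
carry_out(deltas=[[0,0,0,0,-0.5],[0,0,0,0,-0.4],[0,0,0,0,-0.4],[0,0,-0.3,0,-0.4],[0,0,-0.7,0,-0.2],[0,0,-1,0,0],[-0.25,0,-1,0,0],[-0.5,0,-1,0,0],[-0.5,0,-1,0,0]])

```text
clock: 40.7
position: [0.4444, -0.1219, 0.195]
ee_rot: [0.66, 0.751, -0.0, 0.0]
ft_force: [0.4, 0.9, 0.7]
grip_width: 0.5
grasp_force: 0.0
```

```bash
python3 - <<'E'
from h import *
p=camera("wrist"); C=cloud(p); bar(C,(.4358,-.0438),.050,.085,.03)
s=[near(C,(.4358-.133*k,-.0438+.991*k),.008,.0,.06)[:,2] for k in (-.026,.026)]; print([np.median(x).round(4) for x in s])
bar(C,(.431,.114),.045,.07,.03)
go(.431,.035,.2,5.4)
E
```

```text
bar [ 0.4358 -0.0433  7.1901] [11.8 39.1] 644 ztop 0.0561
[np.float64(0.0244), np.float64(0.0248)]Traceback (most recent call last):
  File "<stdin>", line 4, in <module>
  File "h.py", line 37, in bar
    P=near(C,c,r,z0,z1); q,s=rect(P); print("bar",q.round(4),np.round(s,1),len(P),"ztop",np.percentile(P[:,2],90).round(4)); return q
                                                                                         ~~~~~~~~~~~~~^^^^^^^^^^^
    return _quantile_unchecked(
        a, q, axis, out, overwrite_input, method, keepdims, weights)
    return _ureduce(a,
                    func=_quantile_ureduce_func,
    ...<5 lines>...
                    overwrite_input=overwrite_input,
                    method=method)
    r = func(a, **kwargs)
    result = _quantile(arr,
                       quantiles=q,
    ...<2 lines>...
                       out=out,
                       weights=wgt)
    slices_having_nans = np.isnan(arr[-1, ...])
                                  ~~~^^^^^^^^^
IndexError: index -1 is out of bounds for axis 0 with size 0
```

Emit:
carry_out(deltas=[[0.35,0.02,0,0.06,0],[0.7,0.04,0,0.067,0],[1,0.05,0,0.067,0],[1,0.05,0,0.067,0],[1,0.05,0,0.067,0]])

```text
clock: 41.38
position: [0.4318, 0.0305, 0.1948]
ee_rot: [0.671, 0.741, -0.0, -0.0]
ft_force: [-0.1, -0.7, 1.0]
grip_width: 0.501
grasp_force: 0.0
```

```bash
python3 - <<'E'
from h import *
p=camera("wrist"); C=cloud(p); print(len(near(C,(.431,.114),.03,.045,.07)))
for b in boxes_of("cover_1_mid",p): print(np.round(b["position"],3),b["conf"])
q=bar(C,(.431,.114),.045,.07,.03); go(q[0],q[1],.043,q[2])
E
```

```text
563
bar [0.4325 0.1143 4.5785] [12.  35.6] 563 ztop 0.055
go [0.433 0.114 0.043] -> [0.561 0.058 1.012] spin 0.034 | now [0.432  0.0296 0.1948] closing 5.6 j7 -0.12 t 41.48 F [ 0.2 -0.2  0.3] w 0.496 gf 0.0
```

Emit:
carry_out(deltas=[[0.25,0.03,0,0.03,-0.2],[0.561,0.055,0,0.03,-0.4],[0.561,0.055,0.2,0.03,-0.4],[0.561,0.055,0.6,0.03,-0.4],[0.561,0.055,0.9,0.03,-0.4],[0.561,0.055,1,0.03,-0.4],[0.561,0.055,1,0.03,-0.4],[0.561,0.055,1,0.03,-1],[0.561,0.055,1,0.03,-1],[0.561,0.055,1,0.03,-1],[0.561,0.055,1,0.03,-1]], force=40)

```text
clock: 42.85
position: [0.4327, 0.1152, 0.0462]
ee_rot: [0.677, 0.736, 0.001, 0.0]
ft_force: [-4.2, -1.2, 8.5]
grip_width: 0.124
grasp_force: 43.3
```

Emit:
carry_out(deltas=[[0,0,-0.3,0,-1],[0,0,-0.6,0,-1],[0,0,-0.9,0,-1],[0,0,-0.9,0,-1],[-0.25,0.15,-0.9,0.05,-1],[-0.5,0.3,-0.9,0.1,-1],[-0.5,0.3,-0.9,0.1,-1]])

```text
clock: 43.72
position: [0.484, 0.0408, 0.1795]
ee_rot: [0.698, 0.716, -0.0, 0.001]
ft_force: [0.2, 0.4, -0.1]
grip_width: 0.124
grasp_force: 42.2
```

```bash
python3 - <<'E'
from h import *
go(.568,-.0445,.043,-4.7)
E
```

```text
go [ 0.568 -0.044  0.043] -> [-0.582  0.545  0.911] spin 0.205 | now [0.484  0.0408 0.1795] closing 1.5 j7 -0.13 t 43.73 F [ 0.2  0.4 -0.1] w 0.124 gf 42.2
```

Emit:
carry_out(deltas=[[-0.2,0.18,0,0.1,-1],[-0.4,0.36,0,0.2,-1],[-0.582,0.545,0,0.205,-1],[-0.582,0.545,0,0.205,-1],[-0.582,0.545,0,0.205,-1]])

```text
clock: 44.35
position: [0.5668, -0.04, 0.1792]
ee_rot: [0.733, 0.68, -0.0, -0.001]
ft_force: [-0.0, 0.2, -0.4]
grip_width: 0.124
grasp_force: 42.2
```

```bash
python3 - <<'E'
from h import *
go(.568,-.0445,.043,-4.7)
p=camera("wrist"); C=cloud(p); T=manip.get_obs()["position"]; M=near(C,T,.05,.13,.2); print("cover z",np.percentile(M[:,2],[5,50,95]).round(3),T[2])
E
```

```text
go [ 0.568 -0.044  0.043] -> [-0.03   0.011  0.908] spin 0.011 | now [ 0.5668 -0.04    0.1792] closing -4.4 j7 0.04 t 44.35 F [-0.   0.2 -0.4] w 0.124 gf 42.2
cover z [0.152 0.166 0.192] 0.17945890539388915
```

Emit:
carry_out(deltas=[[-0.02,0.011,0.2,0,-1],[-0.02,0.011,0.5,0,-1],[-0.02,0.011,0.75,0,-1],[-0.02,0.011,0.85,0,-1],[-0.02,0.011,0.9,0,-1],[-0.02,0.011,0.91,0,-1],[-0.02,0.011,0.91,0,-0.5],[-0.02,0.011,0.91,0,-0.4],[-0.02,0.011,0.91,0,-0.4],[-0.02,0.011,0.6,0,-0.4],[-0.02,0.011,0.2,0,-0.4],[-0.02,0.011,-0.1,0,-0.2],[-0.25,0.011,-0.1,0,0],[-0.5,0.011,-0.1,0,0],[-0.5,0.011,-0.1,0,0],[-0.5,0.011,-0.1,0,0]])

```text
clock: 46.4
position: [0.5634, -0.1153, 0.1949]
ee_rot: [0.734, 0.679, 0.0, -0.0]
ft_force: [1.3, 0.6, -0.6]
grip_width: 0.505
grasp_force: 0.0
```

```bash
python3 - <<'E'
from h import *
p=camera("wrist"); C=cloud(p); bar(C,(.568,-.0445),.04,.056,.038); M=near(C,(.568,-.0445),.025,0,.06); print(np.percentile(M[:,2],[5,50,95]).round(3))
R=near(C,(.63,-.047),.05,.068,.09); print("ridge3",rect(R),len(R))
go(.630,-.048,.0705,-4.7)
E
```

```text
bar [ 0.569  -0.0445 -4.0539] [34.7 11.3] 510 ztop 0.049
[0.025 0.027 0.049]
ridge3 (array([ 0.62982202, -0.05204366, -4.4846344 ]), (49.471153259277344, 12.528865814208984)) 934
go [ 0.63  -0.048  0.07 ] -> [0.476 0.409 0.829] spin 0.012 | now [ 0.5635 -0.1147  0.1948] closing -4.3 j7 0.18 t 46.45 F [-0.1  0.6  0.9] w 0.5 gf 0.0
```

Both covers are stowed. Shut case 3, then open case 4 (ridge about (.5305,-.176)).

Emit:
carry_out(deltas=[[0.25,0.2,0,0,-0.1],[0.46,0.409,0,0,-0.2],[0.46,0.409,0.2,0,-0.2],[0.46,0.409,0.5,0,-0.2],[0.46,0.409,0.75,0,-0.2],[0.46,0.409,0.83,0,-0.2],[0.46,0.409,0.83,0,-0.2],[0.46,0.409,0.83,0,-1],[0.46,0.409,0.83,0,-1],[0.46,0.409,0.83,0,-1],[0.46,0.409,0.83,0,-1]], force=30)

```text
clock: 47.82
position: [0.6295, -0.0515, 0.0722]
ee_rot: [0.734, 0.679, 0.0, -0.001]
ft_force: [-7.8, 0.7, 8.6]
grip_width: 0.126
grasp_force: 31.5
```

Emit:
carry_out(deltas=[[0,-0.15,0,0,-1],[0,-0.3,0,0,-1],[0,-0.45,0,0,-1],[0,-0.57,0,0,-1],[0,-0.625,0,0,-1],[0,-0.625,0,0,-1]])

```text
clock: 48.58
position: [0.5376, -0.0436, 0.072]
ee_rot: [0.733, 0.68, 0.002, 0.001]
ft_force: [-1.3, 3.5, 10.1]
grip_width: 0.121
grasp_force: 32.0
```

```bash
python3 - <<'E'
from h import *
go(.5305,-.176,.0695,-5.2)
E
```

```text
go [ 0.53  -0.176  0.07 ] -> [-0.884  0.02   0.015] spin 0.028 | now [ 0.5376 -0.0436  0.072 ] closing -4.4 j7 0.1 t 48.58 F [-1.3  3.5 10.1] w 0.121 gf 32.0
```

Emit:
carry_out(deltas=[[0,0,0,0,-0.3],[0,0,0,0,0],[0,0,-0.2,0,0],[0,0,-0.4,0,0],[-0.3,0.02,-0.5,0.03,0],[-0.6,0.02,-0.5,0.03,-0.1],[-0.884,0.02,-0.5,0.03,-0.2],[-0.884,0.02,-0.5,0.03,-0.2],[-0.884,0.02,-0.2,0.03,-0.2],[-0.884,0.02,0,0.03,-0.2],[-0.884,0.02,0.01,0.03,-0.2],[-0.884,0.02,0.01,0.03,-1],[-0.884,0.02,0.01,0.03,-1],[-0.884,0.02,0.01,0.03,-1],[-0.884,0.02,0.01,0.03,-1]])

```text
clock: 50.45
position: [0.5301, -0.177, 0.0701]
ee_rot: [0.739, 0.674, 0.001, 0.001]
ft_force: [0.1, 1.0, 7.2]
grip_width: 0.124
grasp_force: 32.5
```

Emit:
carry_out(deltas=[[0,0.15,0,0,-1],[0,0.3,0,0,-1],[0,0.45,0,0,-1],[0,0.57,0,0,-1],[0,0.62,0,0,-1],[0,0.62,0,0,-1]])

```text
clock: 51.2
position: [0.6217, -0.1866, 0.0701]
ee_rot: [0.739, 0.673, -0.0, 0.0]
ft_force: [-5.0, -0.1, 9.3]
grip_width: 0.123
grasp_force: 32.9
```

Emit:
carry_out(deltas=[[0,0,0,0,-0.3],[0,0,0,0,0],[0,0,-0.3,0,0],[0,0,-0.7,0,0],[0,-0.2,-1,0,0],[-0.2,-0.45,-1,0,0],[-0.5,-0.45,-1,0,0],[-0.5,-0.45,-1,0,0],[-0.5,-0.45,-1,0,0]])

```text
clock: 52.32
position: [0.5479, -0.2533, 0.2187]
ee_rot: [0.739, 0.674, 0.0, -0.0]
ft_force: [0.5, 0.6, -0.8]
grip_width: 0.5
grasp_force: 0.0
```

```bash
python3 - <<'E'
from h import *
p=camera("wrist"); save(p,"w8",(60,360,130,500),2); C=cloud(p)
c=(.5605,-.179); M=near(C,c,.04,-.02,.2); print("inside",np.percentile(M[:,2],[5,25,50,75,95]).round(3))
P=near(C,c,.04,.040,.056)
if len(P)>20: q=bar(C,c,.04,.056); go(q[0],q[1],.035,q[2])
E
```

```text
inside [0.004 0.014 0.015 0.017 0.047]
bar [ 0.5609 -0.1795 -5.3117] [40.1 11.9] 499 ztop 0.0479
go [ 0.561 -0.179  0.035] -> [0.493 0.041 1.224] spin 0.003 | now [ 0.5481 -0.2527  0.2186] closing -5.2 j7 0.44 t 52.38 F [ 0.2  0.3 -0.1] w 0.498 gf 0.0
```

View pics/w8.png

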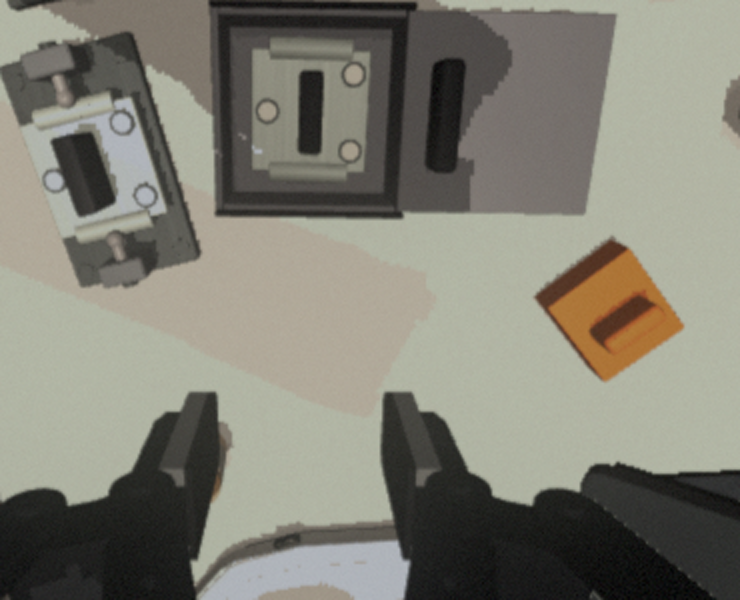

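Case 4 holds a third plate: crop (310,112), one disc left, two right. It goes to base 1.

Emit:
carry_out(deltas=[[0.25,0.02,0,0,0],[0.49,0.041,0,0,-0.3],[0.49,0.041,0.2,0,-0.4],[0.49,0.041,0.5,0,-0.4],[0.49,0.041,0.8,0,-0.4],[0.49,0.041,0.8,0,-0.4],[0.49,0.041,0.8,0,-0.4]])

```text
clock: 53.25
position: [0.5616, -0.1811, 0.1005]
ee_rot: [0.739, 0.674, 0.0, 0.001]
ft_force: [-0.4, -1.2, -0.3]
grip_width: 0.301
grasp_force: 0.0
```

Emit:
carry_out(deltas=[[0,0,0.2,0,-0.4],[0,0,0.35,0,-0.4],[0,0,0.42,0,-0.4],[0,0,0.42,0,-0.4],[0,0,0.42,0,-1],[0,0,0.42,0,-1],[0,0,0.42,0,-1],[0,0,0.42,0,-1]], force=80)

```text
clock: 54.25
position: [0.5615, -0.1817, 0.0372]
ee_rot: [0.739, 0.674, 0.001, 0.001]
ft_force: [-0.1, -0.1, 6.3]
grip_width: 0.113
grasp_force: 79.5
```

Emit:
carry_out(deltas=[[0,0,-0.3,0,-1],[0,0,-0.6,0,-1],[0,0,-1,0,-1],[0,0,-1,0,-1],[0.25,-0.15,-1,0,-1],[0.5,-0.3,-1,-0.2,-1],[0.7,-0.45,-1,-0.34,-1],[0.7,-0.45,-1,-0.34,-1],[0.7,-0.45,-1,-0.34,-1]])

```text
clock: 55.38
position: [0.5028, -0.0709, 0.1854]
ee_rot: [0.676, 0.737, -0.0, -0.0]
ft_force: [0.6, 0.0, -1.0]
grip_width: 0.111
grasp_force: 78.8
```

```bash
python3 - <<'E'
from h import *
go(.432,.035,.185,5)
E
```

```text
go [0.432 0.035 0.185] -> [ 0.743 -0.41   0.003] spin -0.004 | now [ 0.5028 -0.0709  0.1854] closing 4.9 j7 0.2 t 55.38 F [ 0.6  0.  -1. ] w 0.111 gf 78.8
```

Emit:
carry_out(deltas=[[0.3,-0.15,0,0,-1],[0.6,-0.3,0,0,-1],[0.74,-0.41,0,0,-1],[0.74,-0.41,0,0,-1],[0.74,-0.41,0,0,-1]])

```text
clock: 56.0
position: [0.4329, 0.0336, 0.1858]
ee_rot: [0.677, 0.736, -0.0, 0.0]
ft_force: [-0.3, 0.1, -2.8]
grip_width: 0.112
grasp_force: 78.9
```

```bash
python3 - <<'E'
from h import *
p=camera("wrist"); C=cloud(p); held(C); c,y=balls(C,(.4325,.1143))
go(*c,.075,y)
E
```

```text
held: x [-0.0314  0.0315] y off 0.0017000000000000001 plate top -0.022
  edges [-0.0312  0.0313]
  edges [-0.031   0.0313]
balls [[-85.0, 0.4401, 0.1333, 0.0163], [-83.0, 0.4434, 0.0954, 0.0161], [-77.0, 0.4093, 0.111, 0.0162]]
base centre [0.431  0.1133] yaw 5.83 4.99 lens [[0.038, 0.038], [0.038, 0.0375], [0.038, 0.0375]]
go [0.431 0.113 0.075] -> [0.531 0.031 0.738] spin -0.035 | now [0.4329 0.0335 0.1858] closing 4.8 j7 -0.14 t 56.05 F [ 1.2  0.4 -1.1] w 0.108 gf 78.9
```

Emit:
carry_out(deltas=[[0.25,0.015,0,-0.02,-1],[0.52,0.031,0,-0.02,-1],[0.52,0.031,0,-0.02,-1],[0.52,0.031,0.25,-0.02,-1],[0.52,0.031,0.5,-0.02,-1],[0.52,0.031,0.7,-0.02,-1],[0.52,0.031,0.73,-0.02,-1],[0.52,0.031,0.73,-0.02,-1],[0.52,0.031,0.73,-0.02,-1]])

```text
clock: 57.18
position: [0.4312, 0.113, 0.0776]
ee_rot: [0.672, 0.74, 0.001, 0.0]
ft_force: [0.4, 0.2, -1.3]
grip_width: 0.108
grasp_force: 78.9
```

```bash
python3 - <<'E'
from h import *
p=camera("wrist"); C=cloud(p); held(C)
go(.4312,.1116,.046,5.4)
E
```

```text
held: x [-0.0312  0.0318] y off 0.0016000000000000042 plate top -0.0219
  edges [-0.0308  0.0314]
  edges [-0.0307  0.0315]
go [0.431 0.112 0.046] -> [-0.01 -0.    0.21] spin 0.003 | now [0.4311 0.1131 0.0775] closing 5.5 j7 -0.22 t 57.23 F [-0.3  0.3 -1.9] w 0.105 gf 78.9
```

Emit:
carry_out(deltas=[[-0.01,0,0.04,0,-1],[-0.01,0,0.08,0,-1],[-0.01,0,0.11,0,-1],[-0.01,0,0.14,0,-1],[-0.01,0,0.17,0,-1],[-0.01,0,0.21,0,-1],[-0.01,0,0.21,0,-1]])

```text
clock: 58.1
position: [0.4312, 0.1117, 0.0455]
ee_rot: [0.672, 0.74, 0.001, 0.0]
ft_force: [-1.5, 0.1, 12.3]
grip_width: 0.11
grasp_force: 80.6
```

Emit:
carry_out(deltas=[[0,0,0,0,-0.5],[0,0,0,0,-0.4],[0,0,0,0,-0.4],[0,0,-0.3,0,-0.4],[0,0,-0.7,0,-0.2],[0,0,-1,0,0],[-0.25,0,-1,0,0],[-0.5,0,-1,0,0],[-0.5,0,-1,0,0]])

```text
clock: 59.22
position: [0.4376, 0.0343, 0.195]
ee_rot: [0.674, 0.739, 0.0, -0.0]
ft_force: [-0.3, 0.1, -0.0]
grip_width: 0.499
grasp_force: 0.0
```

```bash
python3 - <<'E'
from h import *
p=camera("wrist"); save(p,"w9"); C=cloud(p); bar(C,(.431,.1133),.050,.085,.03)
s=[near(C,(.431-.094*k,.1133+.995*k),.008,.0,.06)[:,2] for k in (-.026,.026)]; print([np.median(x).round(4) for x in s])
go(.622,-.187,.07,-5.2)
E
```

```text
bar [0.431  0.113  5.6138] [11.8 39. ] 643 ztop 0.0562
[np.float64(0.0248), np.float64(0.0245)]
go [ 0.622 -0.187  0.07 ] -> [-1.596  1.085  0.832] spin 0.352 | now [0.4375 0.036  0.1948] closing 5.4 j7 -0.13 t 59.27 F [0.2 0.4 0. ] w 0.503 gf 0.0
```

All three plates are home. Now shut case 4.

Emit:
carry_out(deltas=[[-0.3,0.2,0,0.1,0],[-0.6,0.4,0,0.2,0],[-0.9,0.55,0,0.35,0],[-0.9,0.55,0,0.35,0],[-0.9,0.55,0,0.35,0]])

```text
clock: 59.9
position: [0.5325, -0.0883, 0.1943]
ee_rot: [0.737, 0.676, -0.0, -0.001]
ft_force: [-0.4, 0.2, 0.2]
grip_width: 0.506
grasp_force: 0.0
```

```bash
python3 - <<'E'
from h import *
go(.622,-.187,.071,-5.2)
E
```

```text
go [ 0.622 -0.187  0.071] -> [-0.605  0.652  0.821] spin 0.01 | now [ 0.5325 -0.0883  0.1943] closing -4.9 j7 0.11 t 59.9 F [-0.4  0.2  0.2] w 0.506 gf 0.0
```

Emit:
carry_out(deltas=[[-0.2,0.22,0,0.01,-0.1],[-0.4,0.44,0,0.01,-0.2],[-0.605,0.652,0,0.01,-0.2],[-0.605,0.652,0,0.01,-0.2],[-0.605,0.652,0.4,0.01,-0.2],[-0.605,0.652,0.7,0.01,-0.2],[-0.605,0.652,0.82,0.01,-0.2],[-0.605,0.652,0.82,0.01,-0.2],[-0.605,0.652,0.82,0.01,-1],[-0.605,0.652,0.82,0.01,-1],[-0.605,0.652,0.82,0.01,-1],[-0.605,0.652,0.82,0.01,-1]], force=30)

```text
clock: 61.4
position: [0.6216, -0.1886, 0.074]
ee_rot: [0.739, 0.674, 0.0, -0.001]
ft_force: [-9.2, 2.4, 9.7]
grip_width: 0.124
grasp_force: 29.4
```

Emit:
carry_out(deltas=[[0,-0.15,0,0,-1],[0,-0.3,0,0,-1],[0,-0.45,0,0,-1],[0,-0.57,0,0,-1],[0,-0.625,0,0,-1],[0,-0.625,0,0,-1]])

```text
clock: 62.15
position: [0.5301, -0.179, 0.0739]
ee_rot: [0.739, 0.674, 0.002, 0.001]
ft_force: [-0.8, 5.5, 9.5]
grip_width: 0.12
grasp_force: 30.9
```

Emit:
carry_out(deltas=[[0,0,0,0,-0.3],[0,0,0,0,0],[0,0,0,0,0],[0,0,-0.4,0,0],[0,0,-0.8,0,0],[0,0,-1,0,0],[0.3,-0.3,-1,0,0],[0.6,-0.6,-1,0,0],[0.8,-0.9,-1,0,0],[0.8,-0.9,-1,0,0]])

```text
clock: 63.4
position: [0.4035, -0.0459, 0.2221]
ee_rot: [0.738, 0.675, 0.001, -0.001]
ft_force: [-0.1, 0.7, 0.4]
grip_width: 0.504
grasp_force: 0.0
```

```bash
python3 - <<'E'
from h import *
p=camera("top"); save(p,"t2",(130,330,120,480),2.2); C=cloud(p)
for n,c in enumerate(((.551,.2276),(.5443,.0913),(.5361,-.0426),(.5287,-.176))):
    R=near(C,c,.1,.070,.085); R=R[abs(R[:,1]-c[1])<.03]; print(n+1,rect(R)[0] if len(R) else 0,len(R))
go(.40,.3,.3)
E
```

```text
1 [ 0.55102191  0.22757343 -0.60407257] 76
2 [ 0.5442287   0.09149551 -0.9670105 ] 80
3 [ 0.53606451 -0.04257327 -4.90516663] 76
4 [ 0.52883453 -0.17603018 -5.35137939] 76
go [0.4 0.3 0.3] -> [ 2.304 -0.24  -0.514] spin 0 | now [ 0.4049 -0.0472  0.2223] closing -5.2 j7 -0.21 t 63.45 F [ 0.1 -0.1  1.3] w 0.5 gf 0.0
```

View pics/t2.png

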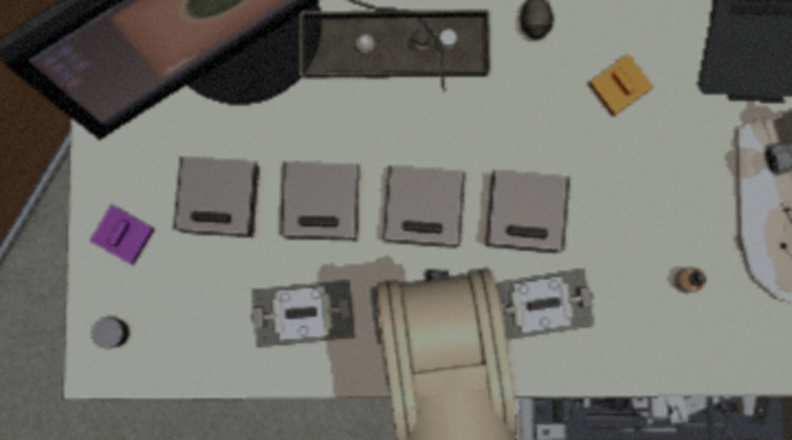

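The top view shows all four lids shut and plates on bases (300,313) and (545,303). The arm hides base 2, so I'll step aside and check it.

Emit:
carry_out(deltas=[[-0.3,0.1,0,0,0],[-0.6,0.2,0,0,0],[-0.6,0.2,0,0,0],[-0.6,0.2,0,0,0]])

```text
clock: 63.95
position: [0.4272, -0.1409, 0.2217]
ee_rot: [0.74, 0.673, -0.001, 0.0]
ft_force: [0.1, 0.3, 0.3]
grip_width: 0.502
grasp_force: 0.0
```

```bash
python3 - <<'E'
from h import *
p=camera("wrist"); C=cloud(p); q=bar(C,(.4358,-.0438),.050,.085,.03); q2=bar(C,(.431,.1133),.050,.085,.03) if len(near(C,(.431,.1133),.03,.05,.085)) else 0
C=cloud(camera("top")); print([np.median(near(C,c,.006,.0,.08)[:,2]).round(4) for c in ((.430,.1133),(.439,-.1987))])
if np.hypot(q[0]-.4358,q[1]+.0438)<.003: print(ticket.hand_in())
E
```

```text
bar [ 0.4356 -0.0437  7.6453] [11.9 39.8] 558 ztop 0.0563
[np.float64(0.0579), np.float64(nan)]
the job is handed in; nothing more can be done
None
  return _methods._mean(a, axis=axis, dtype=dtype,
  ret = ret.dtype.type(ret / rcount)
```

The job is handed in at about 64 s of the 210 s, with no verdict shown: all three plates measured home on their bases, one cover each in cases 2 and 3, the eyepiece left in case 1, and all four lids shut; base 3 was only seen, not re-measured, at the end.

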